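# Load the probe soak tray and give it its dose

## Task

Get the probe soak going: take the blue brush out of the steel tray and lay it on the dark bench mat, press every steel probe from the mat sideways down into a spring-clip pair of its own on the tray's two rails, tip towards the back, until its handle has snapped home in both clips, and turn the dose dial until its pointer stands at the brass rider. Only when all that is done, give two full strokes of the pump: each time press it down through the soft first stop to the hard second stop, keep it there a moment and let it come all the way up. Leave the probes clipped, the brush on the mat and the dial at the rider.

Things in the scene. Friction and masses are not known exactly. Their poses are not given: they have to be found in the camera images.
- station: fixed soak station; origin on the worktop under the tray's centre, x to the back, y left along the rails, z up. Steel tray 190 (x) x 222 (y) mm, walls 40 mm high, floor z = 3 mm; two rails along y at x = -64 and 0 mm, 10 mm wide, tops z = 26 mm, four clips on each. To its right a white console (y -112 to -202 mm, deck z = 46 mm): dial in front, pump behind it, spout to z = 86 mm near x = 74 mm
- slot_0 (a point): clip pair 0, leftmost of 4, 48 mm apart: where a handle's middle lies when home, z = 32 mm; axes as the station's. Its two clips are 32 mm before and behind. A clip: two sprung jaws, 8 mm wide in x, mouth 19 mm at z = 50 mm, noses 6 mm apart, saddle z = 28. A level handle pressed down meets the jaws with its underside at z = 42 mm, needs about 10 N for the pair to spread the noses, then slides in easily and snaps down
- probe_0_mid (a point): middle of the handle of steel dental probe 0, on its centre line (may be absent). A probe: 164 mm, 16 to 28 g; straight handle 8.5 mm thick, 100 mm long, then a slender bent tip reaching 64 mm further. Site axes: -y along the handle to the tip, +y to the butt. The centre of mass is here; grip it here, across
- probe_0_neck (a point): tip end of the handle of probe 0, where the slender tip begins, on the centre line, 50 mm from the middle
- slot_1 (a point): clip pair 1, as slot 0, 48 mm to its right
- probe_1_mid (a point): middle of the handle of steel dental probe 1, as probe 0 (may be absent)
- probe_1_neck (a point): tip end of the handle of probe 1, where the slender tip begins, on the centre line, 50 mm from the middle
- slot_2 (a point): clip pair 2, as slot 0, 96 mm to its right
- probe_2_mid (a point): middle of the handle of steel dental probe 2, as probe 0 (may be absent)
- probe_2_neck (a point): tip end of the handle of probe 2, where the slender tip begins, on the centre line, 50 mm from the middle
- slot_3 (a point): clip pair 3, as slot 0, 144 mm to its right
- probe_3_mid (a point): middle of the handle of steel dental probe 3, as probe 0 (may be absent)
- probe_3_neck (a point): tip end of the handle of probe 3, where the slender tip begins, on the centre line, 50 mm from the middle
- brush_grip (a point): blue brush lying in the tray: grip point near its centre of mass, 6 mm above its underside. The brush is 170 mm long along the point's y axis, handle 12 mm wide and 12 mm high from 65 mm ahead (+y) to 50 mm behind this point, then the bristle head; 22 g
- bench_mat: dark flat bench mat, 150 x 300 mm (long side along world y), top 2.5 mm above the worktop; origin at its centre. The probes lie on it, and a bystander, a felt wheel (50 mm), near its front left corner
- dial (a joint): angle of the dose dial (rad), counter-clockwise from above positive; 0 = its pointer towards the station's +x. Range -1.0 to 2.4. Turns stiffly (about 0.04 N m) and stays where it is left
- dial_grip (a point): on the dial's vertical axis at half height of its finger bar. Black disc 60 mm across, top 8 mm over the deck (z = 54 mm), with a finger bar on it: 10 mm thick, 40 mm long, 20 mm high (z 53 to 73 mm). The point's x axis runs along the bar to its pointed, white-marked end
- dial_pointer (a point): end of the dial's pointer: white mark on the rim of the disc, 30 mm from the axis
- rider_tip (a point): inner tip of the brass rider, a small fixed tab on the scale beside the disc that marks the dose to be set: the point on the disc's rim, 30 mm from the dial's axis, where the pointer must stand
- pump_first (a joint): travel of the pump's black cap down to the soft first stop (m), 0 = up, 0.010 = at the first stop; springs back; 1 N at the start, 3 N at the stop
- pump_second (a joint): further travel of the pump, cap and sleeve together, beyond the first stop (m), 0 = up, 0.006 = second, final stop; starts to give at 6 N, 10 N at the second stop; springs back
- pump_top (a point): centre of the top of the pump's black cap (32 mm across), 85.5 mm above the worktop when up; it goes straight down 16 mm in all

How it is judged (in metres and radians):
On the way, in this order (a step that is already met when the one before it is completed fails the run):
1. the brush lies on the mat, every probe is home in a clip pair and the dial stands at the rider (z of probe_0_mid in the frame of station between 0.03 and 0.0345 m and z of probe_0_neck in the frame of station between 0.03 and 0.0345 m and x of probe_0_mid in the frame of station between -0.046 and -0.018 m and x of each of probe_0_neck, probe_1_neck, probe_2_neck, probe_3_neck in the frame of station above 0 m and (y of probe_0_mid in the frame of station between 0.068 and 0.076 m or y of probe_0_mid in the frame of station between 0.02 and 0.028 m or y of probe_0_mid in the frame of station between -0.028 and -0.02 m or y of probe_0_mid in the frame of station between -0.076 and -0.068 m) and z of probe_1_mid in the frame of station between 0.03 and 0.0345 m and z of probe_1_neck in the frame of station between 0.03 and 0.0345 m and x of probe_1_mid in the frame of station between -0.046 and -0.018 m and (y of probe_1_mid in the frame of station between 0.068 and 0.076 m or y of probe_1_mid in the frame of station between 0.02 and 0.028 m or y of probe_1_mid in the frame of station between -0.028 and -0.02 m or y of probe_1_mid in the frame of station between -0.076 and -0.068 m) and z of probe_2_mid in the frame of station between 0.03 and 0.0345 m and z of probe_2_neck in the frame of station between 0.03 and 0.0345 m and x of probe_2_mid in the frame of station between -0.046 and -0.018 m and (y of probe_2_mid in the frame of station between 0.068 and 0.076 m or y of probe_2_mid in the frame of station between 0.02 and 0.028 m or y of probe_2_mid in the frame of station between -0.028 and -0.02 m or y of probe_2_mid in the frame of station between -0.076 and -0.068 m) and z of probe_3_mid in the frame of station between 0.03 and 0.0345 m and z of probe_3_neck in the frame of station between 0.03 and 0.0345 m and x of probe_3_mid in the frame of station between -0.046 and -0.018 m and (y of probe_3_mid in the frame of station between 0.068 and 0.076 m or y of probe_3_mid in the frame of station between 0.02 and 0.028 m or y of probe_3_mid in the frame of station between -0.028 and -0.02 m or y of probe_3_mid in the frame of station between -0.076 and -0.068 m) and horizontal distance between dial_pointer and rider_tip below 0.004 m and x of brush_grip in the frame of bench_mat between -0.075 and 0.075 m and y of brush_grip in the frame of bench_mat between -0.15 and 0.15 m and z of brush_grip in the frame of bench_mat below 0.02 m), for 0.2 s.
2. first stroke: with all that still so, the pump is pressed to its second stop and kept there a moment (all of step 1 and value of joint pump_second above 0.0045 m), for 0.2 s.
3. after the first stroke the pump is let all the way up (value of joint pump_first below 0.0015 m and value of joint pump_second below 0.001 m), for 0.2 s.
4. second stroke: with all that still so, the pump is pressed to its second stop and kept there a moment (all of step 2), for 0.2 s.
5. after the second stroke the pump is let all the way up (all of step 3), for 0.2 s.
At the end, for the whole second after the job is handed in: Every probe present is home: handle middle within 4 mm of a clip pair across and 14 mm along, middle and neck 30 to 34.5 mm above the worktop, tip to the back, at rest; brush lying with its grip point over the mat; dial pointer within 4 mm of the rider tip; pump up (under 1.5 and 1 mm) (all of step 1 and all of step 5 and linear speed of each of blue_brush, probe_0, probe_1, probe_2, probe_3 below 0.02 m/s); the robot touches nothing.
Of probe_0, probe_1, probe_2, probe_3 only 2 to 4 are there at a start; the rules pass over those that are not, and their reading is None.
At some moment in a run one of probe_0, probe_1, probe_2, probe_3 may be knocked a few centimetres aside while the robot is not near it.
Once in a run the grip may slacken for a moment while it holds something.
It also fails if it takes over 210 s, if anything falls off the work surface, if the arm or the gripper's body presses on something with over 40 N, if the wrist force passes 120 N, or if a joint passes its speed limit or range.

## Robot

A 6-joint arm with a two-finger parallel gripper is mounted at the origin on a cart in front of the work surface, level with it; the furniture and walls round the work are solid. World frame = base frame: x ahead of the robot, y to its left, z up, the work surface at z = 0. Lengths are in mm, angles in rad, forces in N, time in s.
With the tool pointing down it reaches from about 300 to 875 mm from the base axis. Payload 6.4 kg.
Tool frame: the origin (TCP) lies at the very end of the fingers, on their centre line; the grasp point (between the pads) lies 19 mm behind it; z points along the fingers, y is the direction in which the jaws open and shut (so a half turn about z gives the same grasp; the last joint's range is limited). The gripper opens to 85 mm and grips with 20 to 120 N. Pads are 22 mm wide; open, the fingers measure 114 mm over their backs; the gripper's body (76 mm by 85 mm) begins 54 mm behind the grasp point. The pads swing forward as they close: fully open they stand 13 mm farther back than shut.
Start: joints at [1.074, 0.181, 1.607, -0, 1.354, -0.206], TCP at [164.851, 550.877, 231.288] pointing down, gripper open.
Joint ranges: [-2.99, 2.99], [-0.89, 2.07], [0.3, 2.58], [-1.14, 4.28], [0, 2.63], [-3.12, 3.12]. Speed limits (rad/s): [2.57, 2.57, 3.01, 3.14, 3.14, 3.14].

## Interface

Orientations are given as a unit quaternion [x, y, z, w].
In Python, from workcell import sense, snapshot, finish_job gives the robot as it stands.
- The arm moves only by the tool arm_command, never from a script. Its argument "deltas" is a list of rows, each an object of numbers: "fingers": the finger opening in mm, from 0 to 85.4; "dx", "dy", "dz": the shift along the tool's x, y, z in mm; "roll": the turn about the tool's z in degrees. A call has 1 to 12 rows; each row is the pose to reach, as a shift and turn from the pose measured when the call began, along the tool's axes at that moment; what a row does not reach only later rows make up. A row lasts 1/12 s, in which the tool goes at most 41.7 mm and 7.16 degrees, less where a joint would pass 70% of its speed; a pose out of reach is approached as far as the arm can. A call with a gripper value outside its range is refused whole. The fingers move at their own pace and stop on an object; "squeeze" is the grip in N (left out, the last holds). Time passes only in rows, so rows that repeat a pose let the fingers close. It gives the time, the measured TCP pose, the force and the opening at its end, in the units of the state.
- sense(): the state, without advancing time (a new reading comes with each control period).
- snapshot(name): name is "scene" or "top" or "wrist"; returns a dict with "frame" (480x640x3 uint8, red, green, blue), "fx", "fy", "cx", "cy" (pixels), "R" (3x3) and "t" (3): a world point X has camera coordinates R X + t. Camera axes: x right, y down, z forward; pixel columns grow to the right and rows downward; lengths in mm; the calibration is good to about 2 mm. The wrist camera is an equidistant fisheye: a pixel r from the principal point sees the ray r / f radians off the axis. A picture is of the moment at which its call begins. There is no depth.
- finish_job(): hands the job in, once; it reports no verdict.
The state is a dict: "t": time; "joints": joint angles; "qd": joint speeds; "tau": joint torques, N m; "position": TCP position; "ee_rot": TCP orientation; "ft_force": force on the tool from outside, world axes, zero at the start; "wrist_torque": the same for the moment, N m; "width": opening from 0.0 (shut) to 1.0 (fully open).
Only numpy, scipy, OpenCV 4.12 (cv2) and the standard library are available. Lean on these libraries where they do the work, as an engineer would, in place of code of your own. Each camera call takes 0.05 s, during which the arm holds its last target.

## Working session

There is one attempt and no reset: what is moved stays moved. The work goes in short steps, Python scripts to look and compute and a tool call to move; the robot and the scene stay as the last step left them, time stands still between calls to the robot, and variables do not carry over. Pictures are saved under pics/ and viewed, and the job is handed in when it is done.

Besides the shell and the picture viewer there is one more tool, called after "Emit:" as a command line: name --argument value ..., lists and objects as JSON in quotes. arm_command: Moves the arm, as the interface text tells. Its arguments: {"type":"object","properties":{"deltas":{"type":"array","items":{"type":"object","properties":{"fingers":{"type":"number"},"dx":{"type":"number"},"dy":{"type":"number"},"dz":{"type":"number"},"roll":{"type":"number"}}}},"squeeze":{"type":"number"}},"required":["deltas"]}

```bash
mkdir -p pics; ls
python3 - <<'E'
from workcell import sense, snapshot
import cv2
s=sense();print(s)
for n in("scene","top","wrist"):
    d=snapshot(n);cv2.imwrite(f"pics/a_{n}.png",d["frame"][:,:,::-1]);print(n,d["fx"],d["fy"],d["cx"],d["cy"],d["R"],d["t"])
E
```

```text
pics
{'t': 0.0, 'joints': array([ 1.07368136e+00,  1.81554829e-01,  1.60799495e+00, -2.26564936e-05,
        1.35380017e+00, -2.06272651e-01]), 'qd': array([-3.27466724e-05, -6.09132020e-04,  5.93249777e-04, -1.26571151e-03,
       -1.10549625e-03,  7.15101992e-04]), 'tau': array([ 2.25270873e-03, -4.44882059e+01, -3.51329720e+01, -6.20220112e-05,
        9.33790812e-03, -5.54800366e-07]), 'position': array([164.59433633, 550.36630919, 230.38270891]), 'ee_rot': array([ 1.44906678e-01,  9.89444937e-01, -8.28679888e-04, -2.92301832e-04]), 'ft_force': array([0.55892555, 0.86181522, 0.91869803]), 'wrist_torque': array([-0.00623698,  0.0859321 , -0.0116689 ]), 'width': 1.002160807646679}
scene 568.1746687183462 568.1746687183462 316.32916065360337 239.30139290182026 [[ 0.76785261 -0.64037028  0.01811825]
 [-0.42876492 -0.5347241  -0.72816947]
 [ 0.47598636  0.55135836 -0.68515761]] [-313.34465932  311.67403788  865.61492375]
top 521.3801134975934 521.3801134975934 323.0489808585208 236.02917793826774 [[-0.01815586 -0.99967115  0.01810932]
 [-0.99371096  0.01604006 -0.11082079]
 [ 0.11049387 -0.02000747 -0.9936754 ]] [  86.07192008  455.39572392 1166.68542135]
wrist 371.64829954431775 371.64829954431775 319.0915231704674 242.8112548157219 [[ 2.85301037e-01  9.58437550e-01 -8.84120682e-04]
 [ 9.20964728e-01 -2.73890734e-01  2.77142265e-01]
 [ 2.65381401e-01 -7.98832196e-02 -9.60828488e-01]] [-575.58164985  -36.00874195  378.95886608]
```

View pics/a_scene.png

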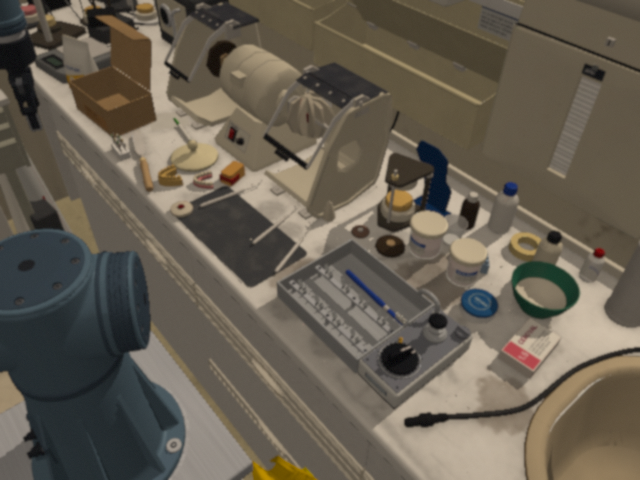

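View pics/a_top.png

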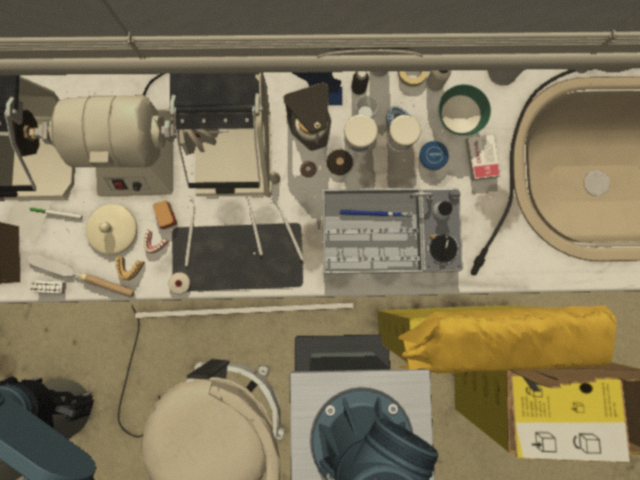

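View pics/a_wrist.png

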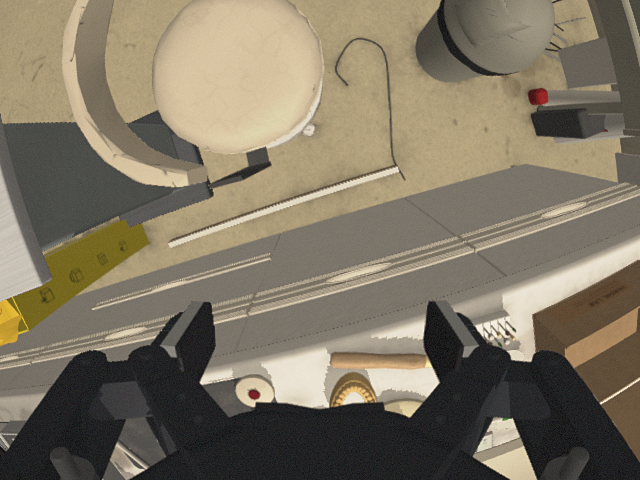

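The top view shows the tray at x 323–460, y 188–272, the dial near (443,248), the pump near (443,208), and the brush at y≈213. It also shows three probes on or near the mat, at about (191,230), (254,228) and (287,225). Next I'll enlarge these areas.

```bash
cat > h.py <<'E'
import numpy as np, cv2
from workcell import sense, snapshot
from scipy.spatial.transform import Rotation as Ro
def ray(d,u,v,fish=False):
    x=(u-d["cx"])/d["fx"];y=(v-d["cy"])/d["fy"]
    if fish:
        r=np.hypot(x,y); c=np.array([x/r*np.sin(r),y/r*np.sin(r),np.cos(r)]) if r>1e-9 else np.array([0,0,1.])
    else: c=np.array([x,y,1.])
    R=np.array(d["R"]);t=np.array(d["t"])
    return -R.T@t, R.T@c
def px2w(d,u,v,z,fish=False):
    o,r=ray(d,u,v,fish); return o+r*(z-o[2])/r[2]
def w2px(d,X,fish=False):
    c=np.array(d["R"])@np.array(X,float)+np.array(d["t"])
    if fish:
        th=np.arctan2(np.hypot(c[0],c[1]),c[2]);p=np.hypot(c[0],c[1])
        return d["cx"]+d["fx"]*th*c[0]/p,d["cy"]+d["fy"]*th*c[1]/p
    return d["cx"]+d["fx"]*c[0]/c[2],d["cy"]+d["fy"]*c[1]/c[2]
def crop(d,x0,y0,x1,y1,s,name,step=20):
    im=cv2.resize(d["frame"][y0:y1,x0:x1,::-1],None,fx=s,fy=s,interpolation=cv2.INTER_CUBIC)
    for u in range((x0//step+1)*step,x1,step):
        cv2.line(im,((u-x0)*s,0),((u-x0)*s,6),(0,255,255),1);cv2.putText(im,str(u),((u-x0)*s-10,18),0,.4,(0,255,255),1)
    for v in range((y0//step+1)*step,y1,step):
        cv2.line(im,(0,(v-y0)*s),(6,(v-y0)*s),(0,255,255),1);cv2.putText(im,str(v),(8,(v-y0)*s+4),0,.4,(0,255,255),1)
    cv2.imwrite("pics/"+name,im)
E
python3 - <<'E'
from h import *
d=snapshot("top")
crop(d,165,185,325,300,5,"b_mat.png",10)
crop(d,315,180,475,285,5,"b_tray.png",10)
E
```

```text
(no output)
```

View pics/b_mat.png

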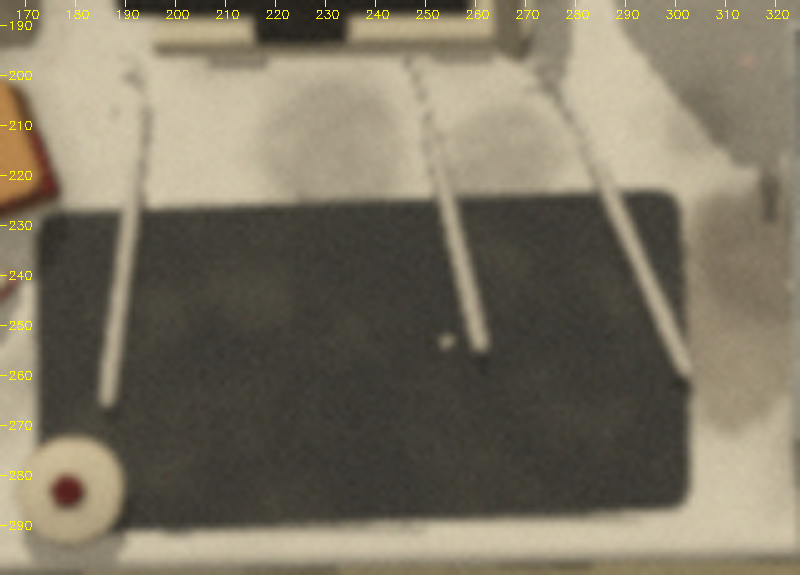

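View pics/b_tray.png

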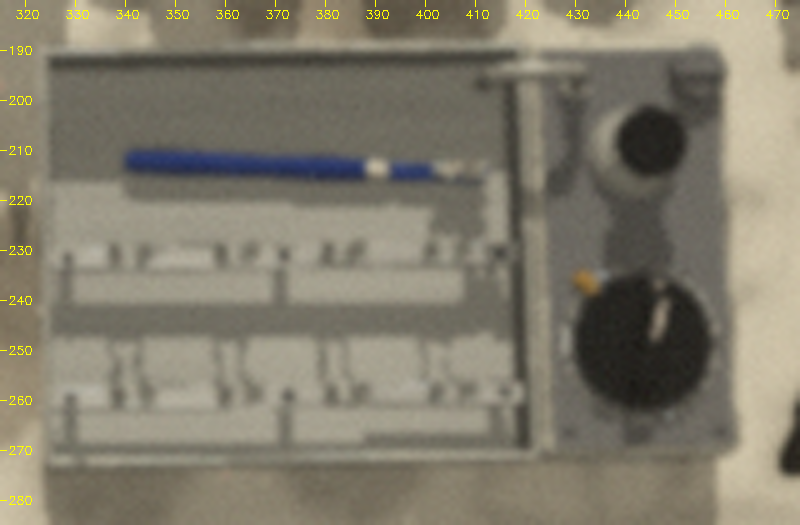

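The mat crop shows three probes, all with tips to the back. Their butts are at about (186.5,266), (261,254.5) and (302,260). The tray crop shows the brush from (340,212) to (412,214), the rider at (432,236), the pointer mark up at (447,239), the dial centre near (444,249) and the pump at (445,208).

Run:
```python
from h import *
d=snapshot("top")
f=lambda n,u,v,z:print(n,px2w(d,u,v,z).round(1))
f("trayFL",324.7,272,40);f("trayBL",324.5,191,40);f("trayFR wall",418,270,40)
f("consBR",459,190,46);f("consFR",460.5,271,46)
f("consBL",420,190,46)
f("pump",445.5,207.5,85.5);f("dial",443.5,248.5,54)
f("rider",433.5,237.5,54);f("pointer",447.5,238,54)
f("brushL",340,212,9);f("brush head end",412,214,9);f("ferr",389,213,9)
for n,b,k in(("A",(186.5,266),(192,221)),("B",(261,254.5),(252,211)),("C",(302,260),(284.5,218))):
    p=px2w(d,*b,6.75);q=px2w(d,*k,6.75);print(n,p.round(1),q.round(1),np.linalg.norm(p-q))
    u=(q-p)/np.linalg.norm(q-p);print(" mid",(p+50*u).round(1),"ang",np.degrees(np.arctan2(u[1],u[0])), w2px(d,p+100*u))
for n,u,v in(("mFL",173,290.5),("mBL",172.5,228),("mFR",302.5,286.5),("mBR",300.5,223.5)):f(n,u,v,2.5)
d=snapshot("scene")
crop(d,265,225,480,405,3,"b_scene.png",10)
crop(d,160,165,345,290,4,"b_scene2.png",10)
```

```text
trayFL [374.   76.3  40. ]
trayBL [558.2  73.4  40. ]
trayFR wall [ 374.9 -133.3   40. ]
consBR [ 554.8 -232.7   46. ]
consFR [ 370.7 -227.4   46. ]
consBL [ 556.1 -143.6   46. ]
pump [ 508.5 -189.8   85.5]
dial [ 421.2 -189.4   54. ]
rider [ 446.2 -168.1   54. ]
pointer [ 444.6 -199.4   54. ]
brushL [514.2  37.4   9. ]
brush head end [ 506.9 -130.5    9. ]
ferr [510.1 -76.8   9. ]
A [394.7 392.3   6.8] [498.7 380.8   6.8] 104.65053630409245
 mid [444.4 386.8   6.8] ang -6.341554121749561 (np.float64(191.7578556455764), np.float64(222.98118108164812))
B [418.3 221.7   6.8] [520.  242.1   6.8] 103.77349643737554
 mid [467.3 231.5   6.8] ang 11.326131368702224 (np.float64(252.32444643569067), np.float64(212.56815777250486))
C [404.  127.4   6.8] [502.4 166.7   6.8] 105.99392454977313
 mid [450.4 146.    6.8] ang 21.774425448207687 (np.float64(285.48184475395425), np.float64(220.35642740949018))
mFL [339.4 423.5   2.5]
mBL [483.6 426.6   2.5]
mFR [343.2 127.2   2.5]
mBR [489.5 129.8   2.5]
```

View pics/b_scene.png

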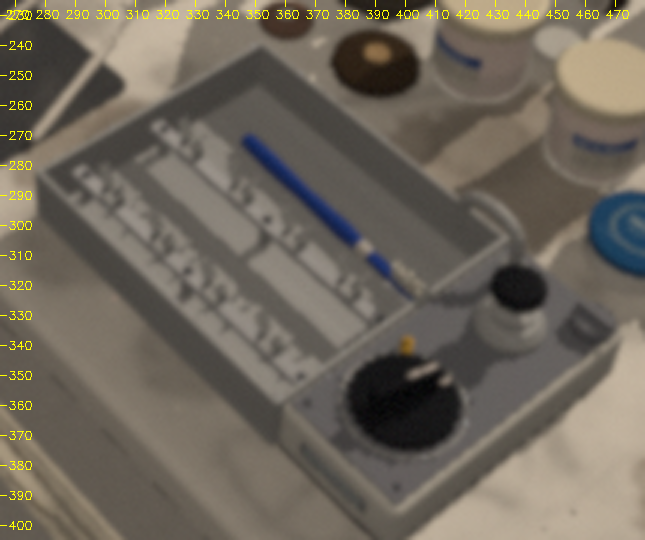

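View pics/b_scene2.png

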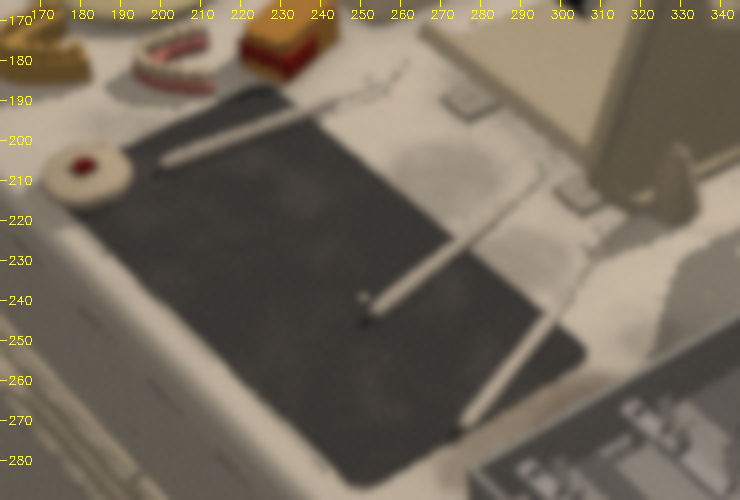

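The scene view agrees with the top view: three probes and no fourth visible. The mat has a small bright speck beside probe B. The overview images are coarse, so I'll measure with the wrist camera. First, its offset and a move planner.

```bash
cat >> h.py <<'E'
def plan(x,y,z,psi=None):
    "target TCP world mm, psi deg: tool y axis = world y turned by psi ccw"
    s=sense();R=Ro.from_quat(s["ee_rot"]).as_matrix();p=s["position"]
    cur=np.degrees(np.arctan2(-R[0,1],R[1,1]))
    d=R.T@(np.array([x,y,z])-p)
    dpsi=0 if psi is None else (psi-cur+90)%180-90
    print("p",p.round(1),"psi",cur.round(2),"-> d",d.round(1),"roll",round(-dpsi,2),"F",s["ft_force"].round(1),"w",round(s["width"]*85.4,1),"t",round(s["t"],2),"j6",s["joints"][5].round(2))
E
python3 - <<'E'
from h import *
d=snapshot("wrist");C=-np.array(d["R"]).T@d["t"];s=sense();R=Ro.from_quat(s["ee_rot"]).as_matrix()
print(C, R.T@(C-s["position"]), R.T@np.array(d["R"]).T)
d=snapshot("top");print(-np.array(d["R"]).T@d["t"])
plan(466,-80,280,0)
E
```

```text
[ 96.89971045 572.23742431 374.07447517] [  71.21834398    1.04284632 -142.98651378] [[ 1.50358421e-03 -9.60745498e-01 -2.77427156e-01]
 [ 9.99998760e-01  1.31440655e-03  8.67875269e-04]
 [-4.69155187e-04 -2.77428117e-01  9.60746283e-01]]
[ 325.18284517  102.0814696  1208.21521426]
p [164.8 550.8 231.2] psi -16.66 -> d [-469.4 -518.   -48.7] roll -16.66 F [ 0.3 -0.1  0.5] w 85.2 t 0.4 j6 -0.21
```

Emit:
arm_command --deltas '[{"dx": -220, "dy": -250, "dz": -49, "roll": -17}, {"dx": -220, "dy": -250, "dz": -49, "roll": -17}, {"dx": -220, "dy": -250, "dz": -49, "roll": -17}, {"dx": -220, "dy": -250, "dz": -49, "roll": -17}, {"dx": -220, "dy": -250, "dz": -49, "roll": -17}, {"dx": -220, "dy": -250, "dz": -49, "roll": -17}, {"dx": -220, "dy": -250, "dz": -49, "roll": -17}, {"dx": -220, "dy": -250, "dz": -49, "roll": -17}, {"dx": -220, "dy": -250, "dz": -49, "roll": -17}, {"dx": -220, "dy": -250, "dz": -49, "roll": -17}]'

```text
schema error: expected keys fingers, dx, dy, dz, roll
```

Run:
```python
from h import *
plan(430,-40,280,0)
d=snapshot("wrist");cv2.imwrite("pics/c1.png",d["frame"][:,:,::-1])
```

```text
p [164.8 550.8 231.2] psi -16.66 -> d [-423.4 -490.   -48.7] roll -16.66 F [ 0.3 -0.1  0.5] w 85.2 t 0.4 j6 -0.21
```

View pics/c1.png

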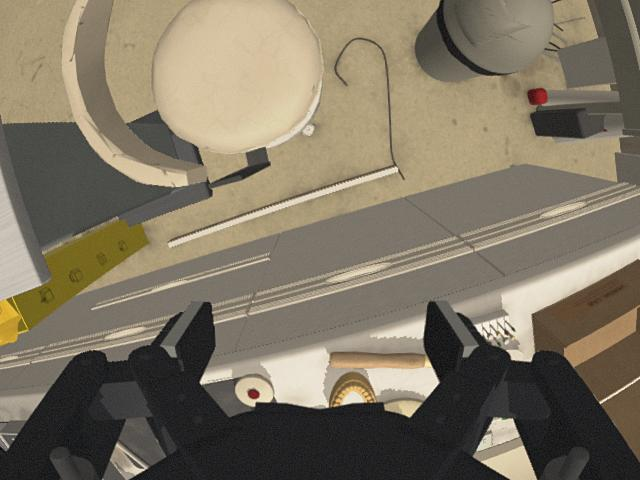

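Run:
```python
from h import *
plan(430,270,330,0)
```

```text
p [164.8 550.8 231.2] psi -16.66 -> d [-334.6 -193.   -98.8] roll -16.66 F [-0.1 -0.   0.5] w 85.5 t 0.45 j6 -0.21
```

Emit:
arm_command --deltas '[{"fingers": 85, "dx": -335, "dy": -193, "dz": -99, "roll": -16.7}, {"fingers": 85, "dx": -335, "dy": -193, "dz": -99, "roll": -16.7}, {"fingers": 85, "dx": -335, "dy": -193, "dz": -99, "roll": -16.7}, {"fingers": 85, "dx": -335, "dy": -193, "dz": -99, "roll": -16.7}, {"fingers": 85, "dx": -335, "dy": -193, "dz": -99, "roll": -16.7}, {"fingers": 85, "dx": -335, "dy": -193, "dz": -99, "roll": -16.7}, {"fingers": 85, "dx": -335, "dy": -193, "dz": -99, "roll": -16.7}, {"fingers": 85, "dx": -335, "dy": -193, "dz": -99, "roll": -16.7}, {"fingers": 85, "dx": -335, "dy": -193, "dz": -99, "roll": -16.7}, {"fingers": 85, "dx": -335, "dy": -193, "dz": -99, "roll": -16.7}, {"fingers": 85, "dx": -335, "dy": -193, "dz": -99, "roll": -16.7}, {"fingers": 85, "dx": -335, "dy": -193, "dz": -99, "roll": -16.7}]'

```text
t: 1.45
position: [431.5, 268.8, 330.6]
ee_rot: [0.001, 1.0, 0.0, 0.0]
ft_force: [-0.9, -0.1, 0.4]
width: 0.999
```

Run:
```python
from h import *
plan(430,-80,330,0)
d=snapshot("wrist");cv2.imwrite("pics/c1.png",d["frame"][:,:,::-1])
```

```text
p [431.5 268.8 330.6] psi -0.16 -> d [   0.5 -348.8    0.5] roll -0.16 F [-0.9 -0.1  0.4] w 85.3 t 1.45 j6 -1.24
```

View pics/c1.png

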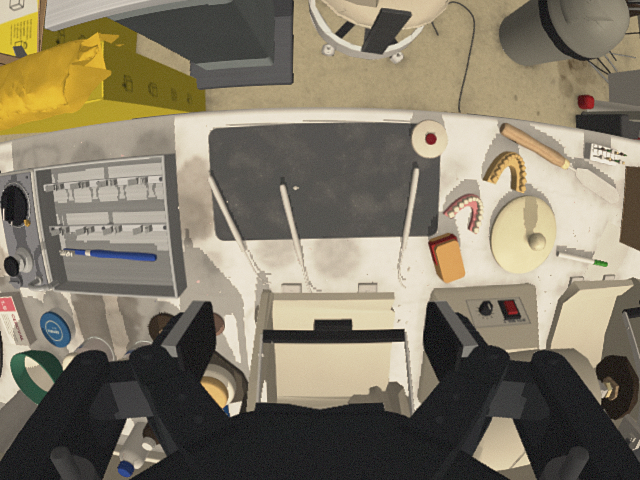

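The wrist view is sharp. It shows the mat at (210–440, 122–240), the three probes with butts at about (211,177), (283,183) and (416,167), and the felt wheel at (430,139). The tray is at the left with the brush in it. Now I'll enlarge it.

Run:
```python
from h import *
import pickle
d=snapshot("wrist");pickle.dump(d,open("w1.pkl","wb"))
crop(d,195,110,455,290,3,"c2.png",10)
crop(d,0,145,200,300,4,"c3.png",10)
```

```text
(no output)
```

View pics/c2.png

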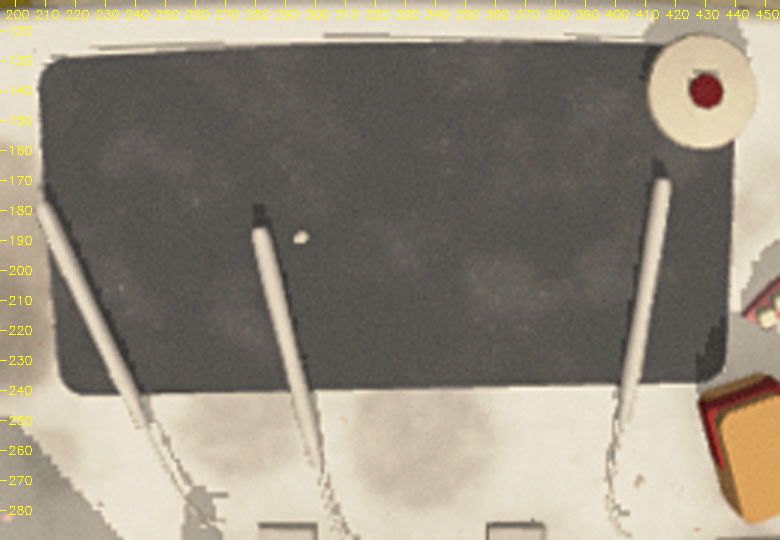

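View pics/c3.png

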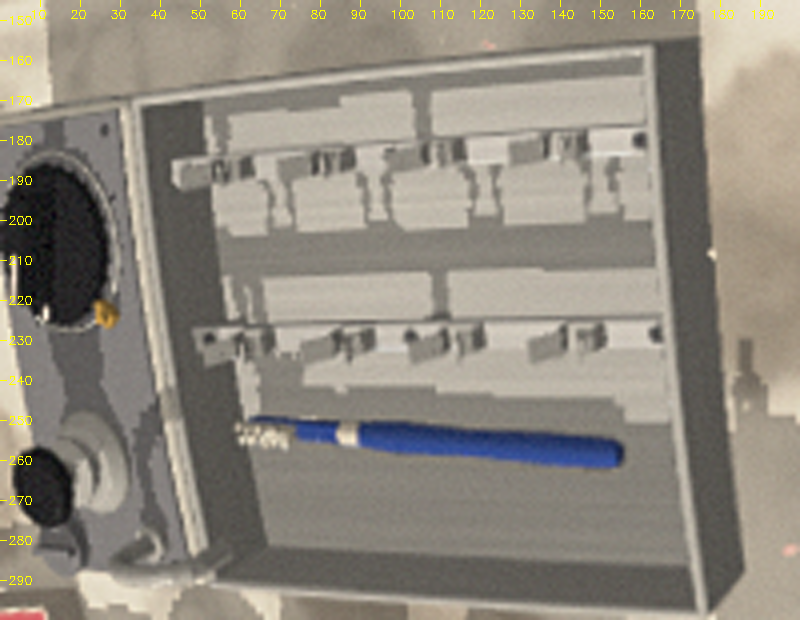

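Emit:
arm_command --deltas '[{"fingers": 85, "dx": 0, "dy": -349, "dz": 0, "roll": 0}, {"fingers": 85, "dx": 0, "dy": -349, "dz": 0, "roll": 0}, {"fingers": 85, "dx": 0, "dy": -349, "dz": 0, "roll": 0}, {"fingers": 85, "dx": 0, "dy": -349, "dz": 0, "roll": 0}, {"fingers": 85, "dx": 0, "dy": -349, "dz": 0, "roll": 0}, {"fingers": 85, "dx": 0, "dy": -349, "dz": 0, "roll": 0}, {"fingers": 85, "dx": 0, "dy": -349, "dz": 0, "roll": 0}, {"fingers": 85, "dx": 0, "dy": -349, "dz": 0, "roll": 0}, {"fingers": 85, "dx": 0, "dy": -349, "dz": 0, "roll": 0}, {"fingers": 85, "dx": 0, "dy": -349, "dz": 0, "roll": 0}, {"fingers": 85, "dx": 0, "dy": -349, "dz": 0, "roll": 0}]'

```text
t: 2.47
position: [429.8, -77.9, 329.3]
ee_rot: [-0.0, 1.0, 0.001, -0.001]
ft_force: [0.7, -0.1, -0.3]
width: 0.992
```

Run:
```python
from h import *
import pickle
plan(430,-80,330,0)
d=snapshot("wrist");pickle.dump(d,open("w2.pkl","wb"))
cv2.imwrite("pics/d1.png",d["frame"][:,:,::-1])
crop(d,210,120,430,300,3,"d2.png",10)
```

```text
p [429.8 -77.9 329.3] psi 0.02 -> d [-0.2 -2.1 -0.7] roll 0.02 F [ 0.7 -0.1 -0.3] w 84.8 t 2.47 j6 -2.02
```

View pics/d1.png

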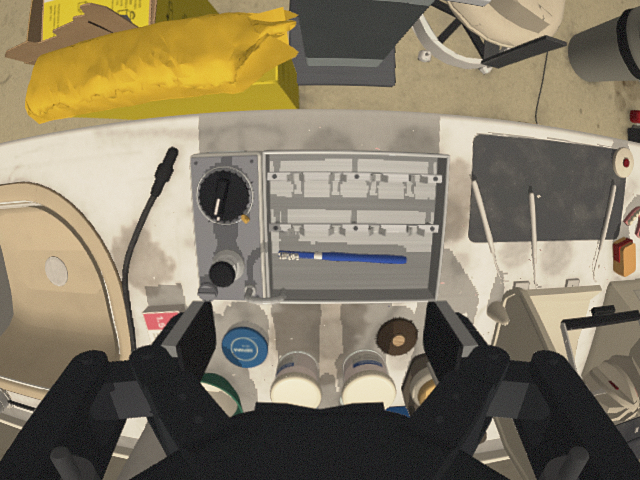

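View pics/d2.png

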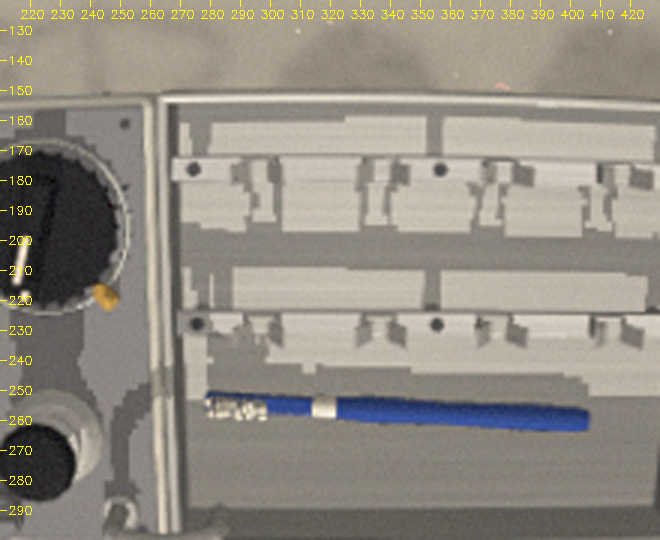

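Both wrist pictures show the rails, clip jaws, screws, dial and brush clearly. I'll zoom further to fit the station's pose.

Run:
```python
from h import *
import pickle
d=pickle.load(open("w2.pkl","rb"))
crop(d,180,140,312,235,6,"e1.png",10)
crop(d,318,140,450,235,6,"e2.png",10)
crop(d,180,225,312,310,6,"e3.png",10)
crop(d,318,220,450,310,6,"e4.png",10)
```

```text
(no output)
```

View pics/e1.png

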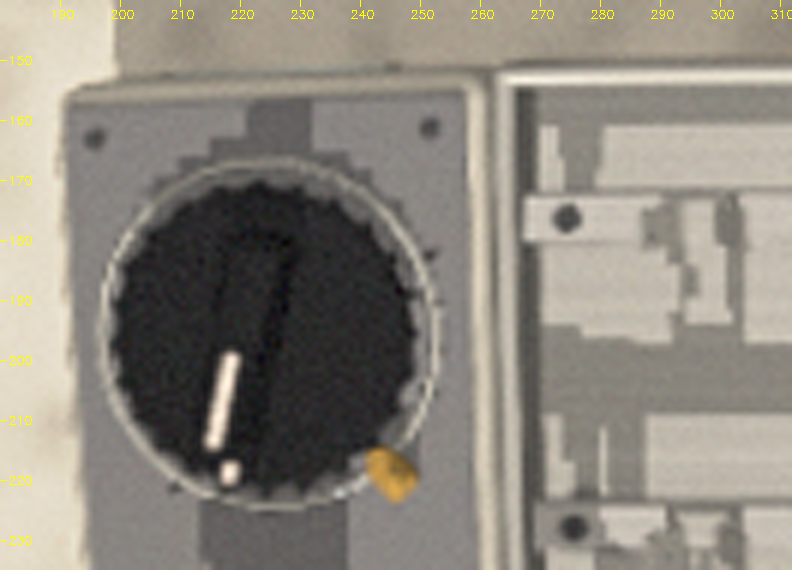

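View pics/e2.png

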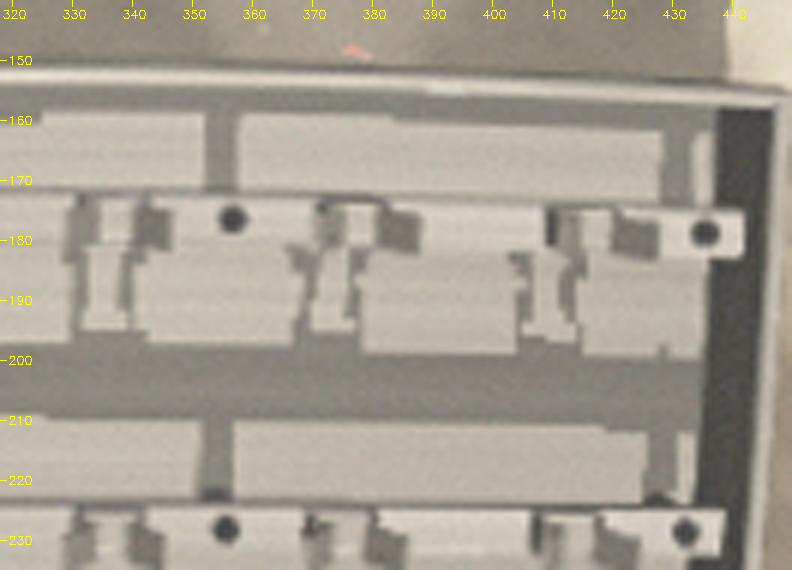

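View pics/e3.png

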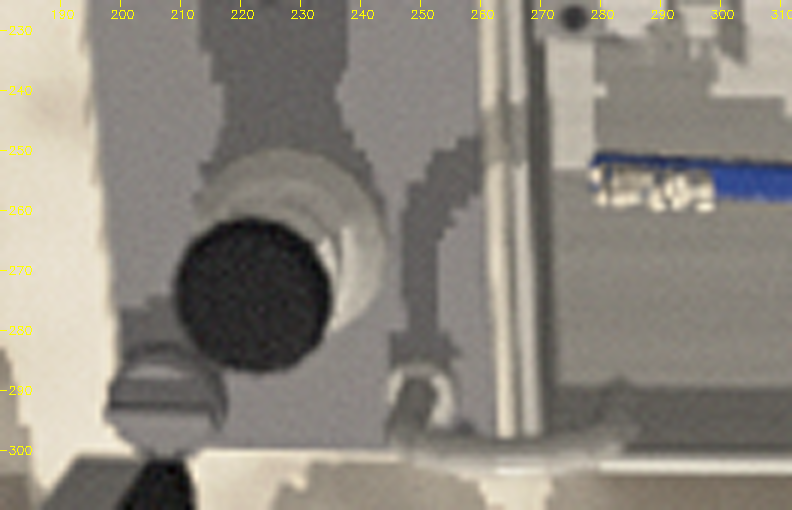

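View pics/e4.png

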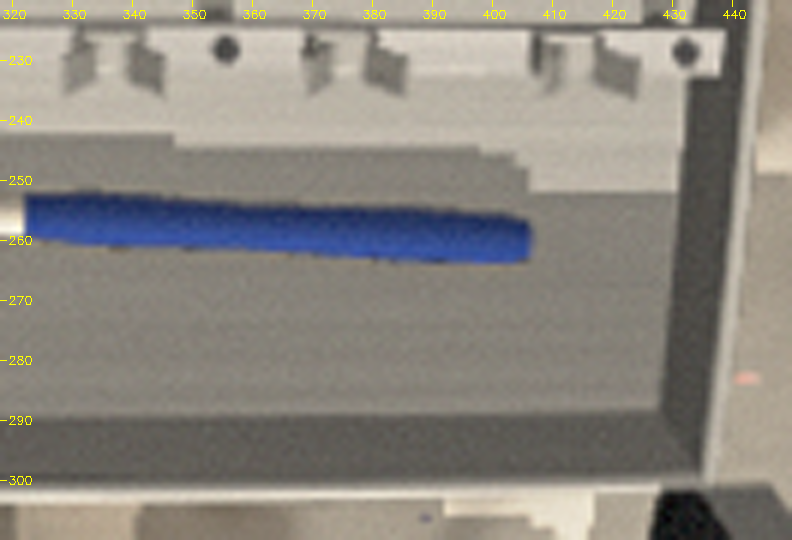

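```bash
cat > fit.py <<'E'
from h import *
import pickle
from scipy.optimize import least_squares
d=pickle.load(open("w2.pkl","rb"))
pts=[((-64,0,26),(357,176.5)),((0,0,26),(355.7,228)),
((-64,'s',26),(435.5,179)),((-64,'-s',26),(274.5,176.5)),((0,'s',26),(432.5,228.3)),((0,'-s',26),(275.5,228)),
((-95,111,40),(448.5,154.5)),((-95,-202,46),(191,155.5))]
def X(p,m):
    x,y,th,s=p; mx,my,mz=m
    if my=='s':my=s
    if my=='-s':my=-s
    c,sn=np.cos(th),np.sin(th)
    return np.array([x+c*mx-sn*my,y+sn*mx+c*my,mz])
res=lambda p:np.concatenate([np.array(w2px(d,X(p,m),True))-q for m,q in pts])
r=least_squares(res,[466,-32,0,96],loss='soft_l1')
print(r.x,np.degrees(r.x[2]));print(res(r.x).reshape(-1,2).round(1))
for n,q,z in(("dial",(224,196),54),("dialring",(225,195),46),("pump",(222,274),85.5),("rider",(242.5,216.5),50),("ptr",(218.2,218.5),54),("brushbutt",(405.5,260),9),("ferr",(321,256.5),9),("brushhead",(280,256),9),("backwall",(350,302.5),40),("frontwall",(320,151),40)):
    w=px2w(d,*q,z,True);c,s=np.cos(r.x[2]),np.sin(r.x[2]);l=np.array([[c,s],[-s,c]])@(w[:2]-r.x[:2])
    print(n,w.round(1),"station",l.round(1))
d1=pickle.load(open("w1.pkl","rb"))
for n,b,k in(("A",(415.8,170),(405,244)),("B",(281,187),(301,265)),("C",(210,178),(242,248))):
    p=px2w(d1,*b,6.75,True);q=px2w(d1,*k,6.75,True);u=(q-p)/np.linalg.norm(q-p)
    print(n,p.round(1),q.round(1),np.linalg.norm(q-p).round(1),"mid",(p+50*u).round(1),"ang",np.degrees(np.arctan2(u[1],u[0])).round(1))
for q in((209,130),(222,241),(431,237)):print("mat",px2w(d1,*q,2.5,True).round(1))
E
python3 fit.py
```

```text
[ 4.68292620e+02 -3.03357056e+01  2.14603858e-03  9.93674028e+01] 0.12295895310681448
[[-0.2  0.1]
 [ 0.1  0. ]
 [ 0.2 -0.5]
 [-0.   0.2]
 [ 0.1  0.1]
 [ 0.2  0.1]
 [ 0.8  0.3]
 [-3.9 -0.4]]
dial [ 423.  -186.4   54. ] station [ -45.6 -155.9]
dialring [ 423.  -187.2   46. ] station [ -45.6 -156.8]
pump [ 507.4 -186.5   85.5] station [  38.8 -156.3]
rider [ 448.4 -166.1   50. ] station [ -20.2 -135.7]
ptr [ 449.7 -195.    54. ] station [ -19.  -164.6]
brushbutt [516.1  40.1   9. ] station [48.  70.4]
ferr [511.  -73.3   9. ] station [ 42.6 -43. ]
brushhead [ 510.4 -127.2    9. ] station [ 41.9 -97. ]
backwall [563.1 -36.   40. ] station [94.8 -5.9]
frontwall [373.3 -75.   40. ] station [-95.1 -44.5]
A [397.2 395.2   6.8] [495.8 385.8   6.8] 99.1 mid [447.  390.4   6.8] ang -5.4
B [420.7 223.2   6.8] [525.  247.4   6.8] 107.0 mid [469.4 234.5   6.8] ang 13.1
C [407.1 130.5   6.8] [501.4 168.9   6.8] 101.8 mid [453.5 149.3   6.8] ang 22.1
mat [344.8 130.1   2.5]
mat [492.9 140.7   2.5]
mat [487.2 422.9   2.5]
```

The fit is good. The station is at about (468.3, −30.3) with a yaw of about 0.1°, and the dial and pump fall where expected. The wrist data also confirm the probe lengths. I'll move the brush first: its grip point is at about (513.9,−25) and its axis is about 2° off y.

Run:
```python
from h import *
plan(514,-25,110,-91.9)
```

```text
p [429.9 -77.2 329.4] psi 0.11 -> d [-84.5  51.8 219.3] roll -87.99 F [-0.9 -0.1  0.2] w 85.0 t 2.52 j6 -2.02
```

Emit:
arm_command --deltas '[{"fingers": 40, "dx": -84, "dy": 52, "dz": 50, "roll": 92}, {"fingers": 40, "dx": -84, "dy": 52, "dz": 80, "roll": 92}, {"fingers": 40, "dx": -84, "dy": 52, "dz": 110, "roll": 92}, {"fingers": 40, "dx": -84, "dy": 52, "dz": 140, "roll": 92}, {"fingers": 40, "dx": -84, "dy": 52, "dz": 170, "roll": 92}, {"fingers": 40, "dx": -84, "dy": 52, "dz": 219, "roll": 92}, {"fingers": 40, "dx": -84, "dy": 52, "dz": 219, "roll": 92}, {"fingers": 40, "dx": -84, "dy": 52, "dz": 219, "roll": 92}, {"fingers": 40, "dx": -84, "dy": 52, "dz": 219, "roll": 92}, {"fingers": 40, "dx": -84, "dy": 52, "dz": 219, "roll": 92}, {"fingers": 40, "dx": -84, "dy": 52, "dz": 219, "roll": 92}, {"fingers": 40, "dx": -84, "dy": 52, "dz": 219, "roll": 92}]'

```text
t: 3.52
position: [513.3, -22.0, 110.3]
ee_rot: [0.679, 0.734, -0.0, -0.001]
ft_force: [0.5, -0.1, 0.1]
width: 0.472
```

Run:
```python
from h import *
plan(514,-25,6,-91.9)
d=snapshot("wrist");cv2.imwrite("pics/f1.png",d["frame"][:,:,::-1])
for y in(40,-25):print(w2px(d,(514+ (y+25)*.034,y,9),True))
```

```text
p [513.3 -22.  110.3] psi -85.57 -> d [ -3.2   0.7 104.3] roll 6.33 F [ 0.5 -0.1  0.1] w 40.3 t 3.52 j6 -0.35
(np.float64(331.60135174225616), np.float64(154.32294534361165))
(np.float64(320.3196912216133), np.float64(249.21244223499642))
```

View pics/f1.png

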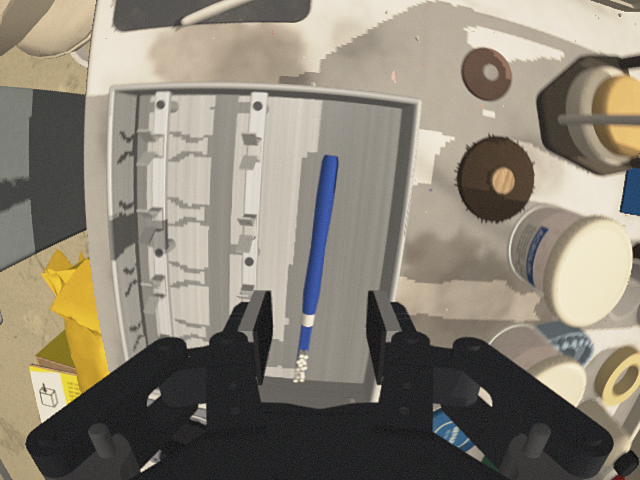

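The brush butt is at (329,156); the prediction was (331,154), within 1–2 mm. I'll descend and grip.

Emit:
arm_command --deltas '[{"fingers": 40, "dx": -3, "dy": 0, "dz": 35, "roll": 6.3}, {"fingers": 40, "dx": -3, "dy": 0, "dz": 70, "roll": 6.3}, {"fingers": 40, "dx": -3, "dy": 0, "dz": 95, "roll": 6.3}, {"fingers": 40, "dx": -3, "dy": 0, "dz": 104, "roll": 6.3}, {"fingers": 40, "dx": -3, "dy": 0, "dz": 104, "roll": 6.3}, {"fingers": 5, "dx": -3, "dy": 0, "dz": 104, "roll": 6.3}, {"fingers": 5, "dx": -3, "dy": 0, "dz": 104, "roll": 6.3}, {"fingers": 5, "dx": -3, "dy": 0, "dz": 104, "roll": 6.3}, {"fingers": 5, "dx": -3, "dy": 0, "dz": 104, "roll": 6.3}, {"fingers": 5, "dx": -3, "dy": 0, "dz": 104, "roll": 6.3}, {"fingers": 5, "dx": -3, "dy": 0, "dz": 104, "roll": 6.3}]' --squeeze 30

```text
t: 4.48
position: [513.7, -24.5, 7.0]
ee_rot: [0.721, 0.693, 0.0, -0.001]
ft_force: [-0.2, 3.6, 6.7]
width: 0.128
```

Run:
```python
from h import *
plan(514,-25,100,-91.9)
```

```text
p [513.7 -24.5   7. ] psi -92.3 -> d [ -0.3   0.2 -93. ] roll -0.4 F [-0.2  3.6  6.7] w 10.9 t 4.48 j6 -0.24
```

Emit:
arm_command --deltas '[{"fingers": 5, "dx": 0, "dy": 0, "dz": -20, "roll": 0}, {"fingers": 5, "dx": 0, "dy": 0, "dz": -50, "roll": 0}, {"fingers": 5, "dx": 0, "dy": 0, "dz": -93, "roll": 0}, {"fingers": 5, "dx": 0, "dy": 0, "dz": -93, "roll": 0}, {"fingers": 5, "dx": 0, "dy": 0, "dz": -93, "roll": 0}]'

```text
t: 4.9
position: [516.0, -25.5, 102.8]
ee_rot: [0.721, 0.693, 0.002, 0.002]
ft_force: [-0.4, 0.2, -0.4]
width: 0.127
```

Run:
```python
from h import *
plan(365,280,100,-90)
d=snapshot("wrist");cv2.imwrite("pics/f2.png",d["frame"][:,:,::-1])
```

```text
p [516.  -25.5 102.8] psi -92.29 -> d [ 299.2 -163.1    2.1] roll -2.29 F [-0.4  0.2 -0.4] w 10.9 t 4.9 j6 -0.24
```

View pics/f2.png

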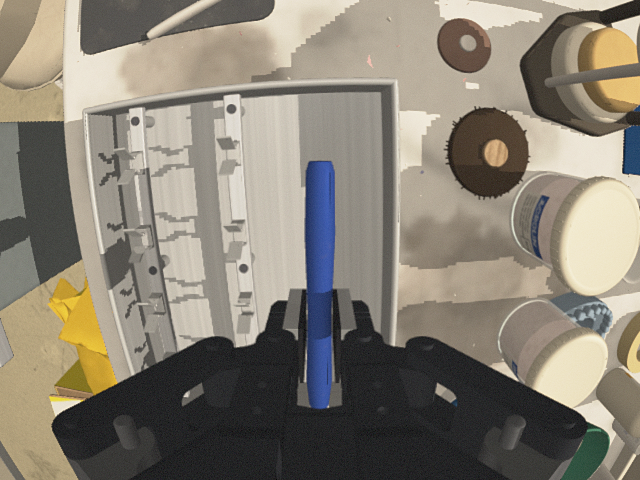

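The brush is held level between the fingers. Next I'll carry it to the front of the mat.

Emit:
arm_command --deltas '[{"fingers": 5, "dx": 299, "dy": -163, "dz": 0, "roll": -2.3}, {"fingers": 5, "dx": 299, "dy": -163, "dz": 0, "roll": -2.3}, {"fingers": 5, "dx": 299, "dy": -163, "dz": 0, "roll": -2.3}, {"fingers": 5, "dx": 299, "dy": -163, "dz": 0, "roll": -2.3}, {"fingers": 5, "dx": 299, "dy": -163, "dz": 0, "roll": -2.3}, {"fingers": 5, "dx": 299, "dy": -163, "dz": 0, "roll": -2.3}, {"fingers": 5, "dx": 299, "dy": -163, "dz": 0, "roll": -2.3}, {"fingers": 5, "dx": 299, "dy": -163, "dz": 0, "roll": -2.3}, {"fingers": 5, "dx": 299, "dy": -163, "dz": 0, "roll": -2.3}, {"fingers": 5, "dx": 299, "dy": -163, "dz": 0, "roll": -2.3}, {"fingers": 5, "dx": 299, "dy": -163, "dz": 0, "roll": -2.3}, {"fingers": 5, "dx": 299, "dy": -163, "dz": 0, "roll": -2.3}]'

```text
t: 5.95
position: [363.5, 279.0, 100.0]
ee_rot: [0.707, 0.707, -0.0, -0.0]
ft_force: [-0.0, -0.5, -0.7]
width: 0.127
```

Run:
```python
from h import *
plan(365,280,7.5,-90)
d=snapshot("wrist");cv2.imwrite("pics/f3.png",d["frame"][:,:,::-1])
```

```text
p [363.5 279.  100. ] psi -90.05 -> d [ 1.   1.5 92.5] roll -0.05 F [-0.  -0.5 -0.7] w 10.8 t 5.95 j6 0.4
```

View pics/f3.png

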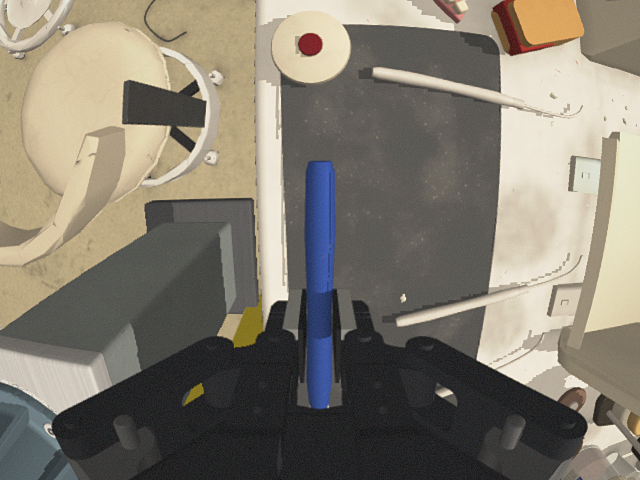

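The mat below is clear: the wheel is at (311,46) and probe butts at (375,73) and (400,322). I'll lower the brush, release it and rise.

Emit:
arm_command --deltas '[{"fingers": 5, "dx": 1, "dy": 1, "dz": 40, "roll": 0}, {"fingers": 5, "dx": 1, "dy": 1, "dz": 75, "roll": 0}, {"fingers": 5, "dx": 1, "dy": 1, "dz": 90, "roll": 0}, {"fingers": 5, "dx": 1, "dy": 1, "dz": 92, "roll": 0}, {"fingers": 5, "dx": 1, "dy": 1, "dz": 92, "roll": 0}, {"fingers": 40, "dx": 1, "dy": 1, "dz": 90, "roll": 0}, {"fingers": 40, "dx": 1, "dy": 1, "dz": 90, "roll": 0}, {"fingers": 40, "dx": 1, "dy": 1, "dz": 90, "roll": 0}, {"fingers": 40, "dx": 1, "dy": 1, "dz": 70, "roll": 0}, {"fingers": 40, "dx": 1, "dy": 1, "dz": 30, "roll": 0}, {"fingers": 40, "dx": 1, "dy": 1, "dz": -30, "roll": 0}, {"fingers": 40, "dx": 1, "dy": 1, "dz": -80, "roll": 0}]'

```text
t: 7.0
position: [364.3, 279.7, 155.9]
ee_rot: [0.708, 0.707, 0.0, -0.0]
ft_force: [1.4, -0.1, 0.1]
width: 0.467
```

Run:
```python
from h import *
plan(445,330,200,0)
d=snapshot("wrist");cv2.imwrite("pics/f4.png",d["frame"][:,:,::-1])
```

```text
p [364.3 279.7 155.9] psi -90.1 -> d [ 50.5  80.6 -44.1] roll 89.9 F [ 1.4 -0.1  0.1] w 39.9 t 7.0 j6 0.4
```

View pics/f4.png

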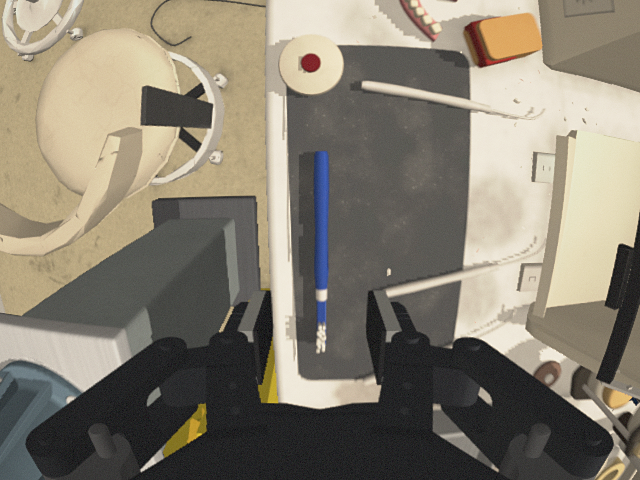

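The brush lies on the mat, at (320,152–352) in the picture. Next is probe A, with its middle at about (447,390) and its tip heading −5.4°.

Run:
```python
from h import *
plan(447,390.4,100,-5.4)
```

```text
p [369.3 282.  164.7] psi -90.07 -> d [108.1  76.7  66.4] roll -84.67 F [4.3 3.3 5.6] w 40.1 t 7.05 j6 0.4
```

Emit:
arm_command --deltas '[{"fingers": 40, "dx": 108, "dy": 77, "dz": 0, "roll": -84.7}, {"fingers": 40, "dx": 108, "dy": 77, "dz": 0, "roll": -84.7}, {"fingers": 40, "dx": 108, "dy": 77, "dz": 0, "roll": -84.7}, {"fingers": 40, "dx": 108, "dy": 77, "dz": 0, "roll": -84.7}, {"fingers": 40, "dx": 108, "dy": 77, "dz": 30, "roll": -84.7}, {"fingers": 40, "dx": 108, "dy": 77, "dz": 60, "roll": -84.7}, {"fingers": 40, "dx": 108, "dy": 77, "dz": 64, "roll": -84.7}, {"fingers": 40, "dx": 108, "dy": 77, "dz": 64, "roll": -84.7}, {"fingers": 40, "dx": 108, "dy": 77, "dz": 64, "roll": -84.7}, {"fingers": 40, "dx": 108, "dy": 77, "dz": 64, "roll": -84.7}, {"fingers": 40, "dx": 108, "dy": 77, "dz": 64, "roll": -84.7}, {"fingers": 40, "dx": 108, "dy": 77, "dz": 64, "roll": -84.7}]'

```text
t: 8.05
position: [447.5, 390.6, 103.4]
ee_rot: [0.044, 0.999, 0.004, 0.007]
ft_force: [-0.2, 1.0, 0.8]
width: 0.467
```

Run:
```python
from h import *
import pickle
plan(447,390.4,5,-5.4)
d=snapshot("wrist");cv2.imwrite("pics/g1.png",d["frame"][:,:,::-1])
pickle.dump(d,open("w3.pkl","wb"))
for p in((397,395),(447,390.4),(497,385.7)):print(w2px(d,(*p,6.75),True))
crop(d,240,150,400,310,4,"g2.png",10)
```

```text
p [447.5 390.6 103.4] psi -4.98 -> d [ 1.8 -1.  98.3] roll 0.42 F [-0.2  1.   0.8] w 39.9 t 8.05 j6 -0.96
(np.float64(315.7446818292118), np.float64(167.7391385884912))
(np.float64(315.43016448272334), np.float64(242.73280146902238))
(np.float64(315.0950190813984), np.float64(309.6402732751933))
```

View pics/g1.png

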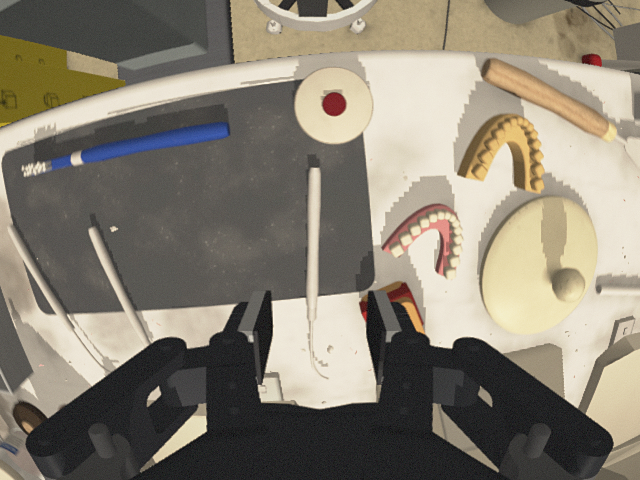

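View pics/g2.png

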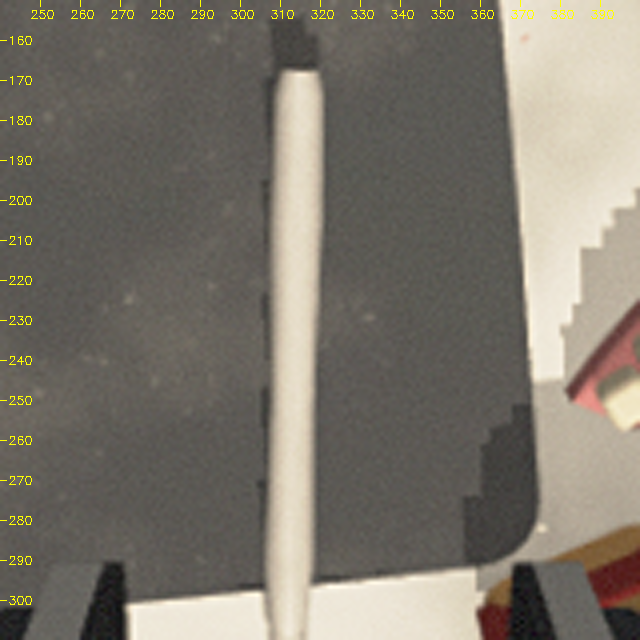

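Probe A is where predicted, with its butt at (314,168) and its axis at column ~313. I'll descend and grip.

Emit:
arm_command --deltas '[{"fingers": 30, "dx": 1.5, "dy": -1.5, "dz": 35, "roll": 1}, {"fingers": 30, "dx": 1.5, "dy": -1.5, "dz": 70, "roll": 1}, {"fingers": 30, "dx": 1.5, "dy": -1.5, "dz": 92, "roll": 1}, {"fingers": 30, "dx": 1.5, "dy": -1.5, "dz": 98.5, "roll": 1}, {"fingers": 30, "dx": 1.5, "dy": -1.5, "dz": 98.5, "roll": 1}, {"fingers": 30, "dx": 1.5, "dy": -1.5, "dz": 98.5, "roll": 1}]' --squeeze 60

```text
t: 8.6
position: [447.7, 390.2, 5.6]
ee_rot: [0.05, 0.999, 0.004, 0.007]
ft_force: [0.6, 0.5, 0.2]
width: 0.351
```

Run:
```python
from h import *
plan(447,389.5,4,-6)
```

```text
p [447.7 390.2   5.6] psi -5.77 -> d [ 0.6 -0.8  1.6] roll 0.23 F [0.6 0.5 0.2] w 29.9 t 8.6 j6 -0.95
```

Emit:
arm_command --deltas '[{"fingers": 30, "dx": 0.5, "dy": -0.8, "dz": 1.2, "roll": 0}, {"fingers": 3, "dx": 0.5, "dy": -0.8, "dz": 1.2, "roll": 0}, {"fingers": 3, "dx": 0.5, "dy": -0.8, "dz": 1.2, "roll": 0}, {"fingers": 3, "dx": 0.5, "dy": -0.8, "dz": 1.2, "roll": 0}, {"fingers": 3, "dx": 0.5, "dy": -0.8, "dz": 1.2, "roll": 0}, {"fingers": 3, "dx": 0.5, "dy": -0.8, "dz": 1.2, "roll": 0}, {"fingers": 3, "dx": 0.5, "dy": -0.8, "dz": 1.2, "roll": 0}]' --squeeze 60

```text
t: 9.18
position: [447.9, 389.9, 5.7]
ee_rot: [0.05, 0.999, 0.004, 0.008]
ft_force: [-1.1, -1.2, 6.7]
width: 0.069
```

Run:
```python
from h import *
plan(447,389.5,120,-6)
print(sense()["ee_rot"])
```

```text
p [447.9 389.9   5.7] psi -5.78 -> d [  -1.     0.6 -114.3] roll 0.22 F [-1.1 -1.2  6.7] w 5.9 t 9.18 j6 -0.95
[0.0504473  0.99868436 0.00431475 0.00812458]
```

The width reads 5.9 mm on an 8.5 mm handle with an upward force, so the pads may be pinching above the centreline. I'll look.

Run:
```python
from h import *
d=snapshot("wrist")
crop(d,220,150,420,420,3,"g3.png",10)
d=snapshot("scene")
crop(d,140,140,260,240,5,"g4.png",10)
```

```text
(no output)
```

View pics/g3.png

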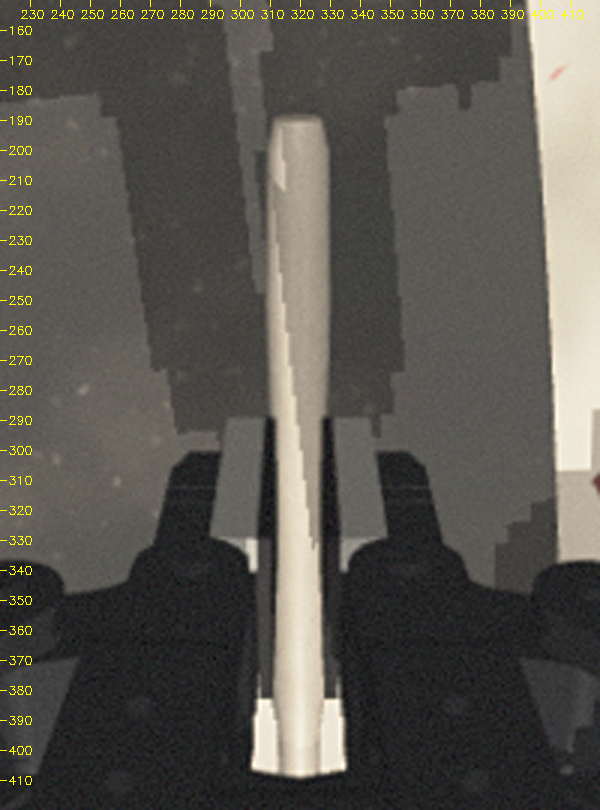

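View pics/g4.png

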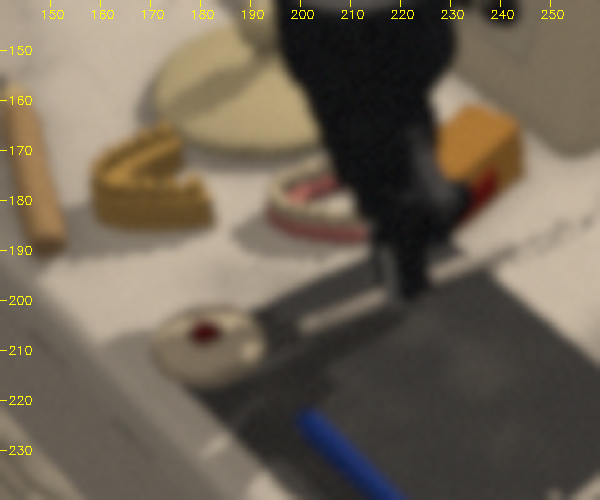

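The handle sits squarely between the pads, so the narrow reading fits pad compression. I'll lift and check.

Emit:
arm_command --deltas '[{"fingers": 3, "dx": 0, "dy": 0, "dz": -15, "roll": 0}, {"fingers": 3, "dx": 0, "dy": 0, "dz": -40, "roll": 0}, {"fingers": 3, "dx": 0, "dy": 0, "dz": -75, "roll": 0}, {"fingers": 3, "dx": 0, "dy": 0, "dz": -105, "roll": 0}, {"fingers": 3, "dx": 0, "dy": 0, "dz": -114, "roll": 0}, {"fingers": 3, "dx": 0, "dy": 0, "dz": -114, "roll": 0}, {"fingers": 3, "dx": 0, "dy": 0, "dz": -114, "roll": 0}, {"fingers": 3, "dx": 0, "dy": 0, "dz": -114, "roll": 0}]'

```text
t: 9.95
position: [444.9, 388.3, 117.8]
ee_rot: [0.051, 0.999, 0.003, 0.007]
ft_force: [-0.1, -0.7, -0.3]
width: 0.069
```

Run:
```python
from h import *
plan(435,42,110,0)
print(sense()["ee_rot"])
d=snapshot("wrist")
crop(d,220,120,420,420,2,"g5.png",10)
d=snapshot("scene")
crop(d,120,80,280,220,5,"g6.png",10)
```

```text
p [444.9 388.3 117.8] psi -5.79 -> d [ -25.  -345.6    5.5] roll -5.79 F [-0.1 -0.7 -0.3] w 5.9 t 9.95 j6 -0.95
[0.05050802 0.99869397 0.00348298 0.00686721]
```

View pics/g5.png

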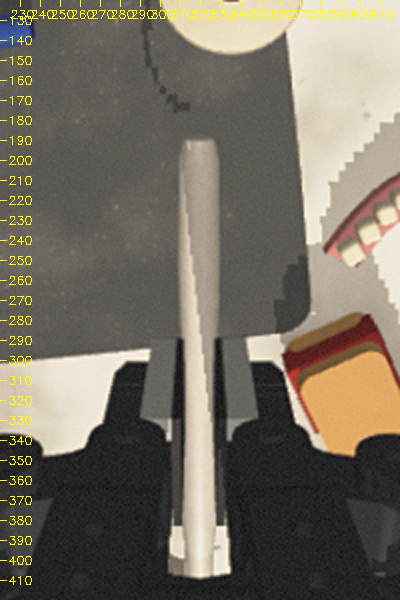

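View pics/g6.png

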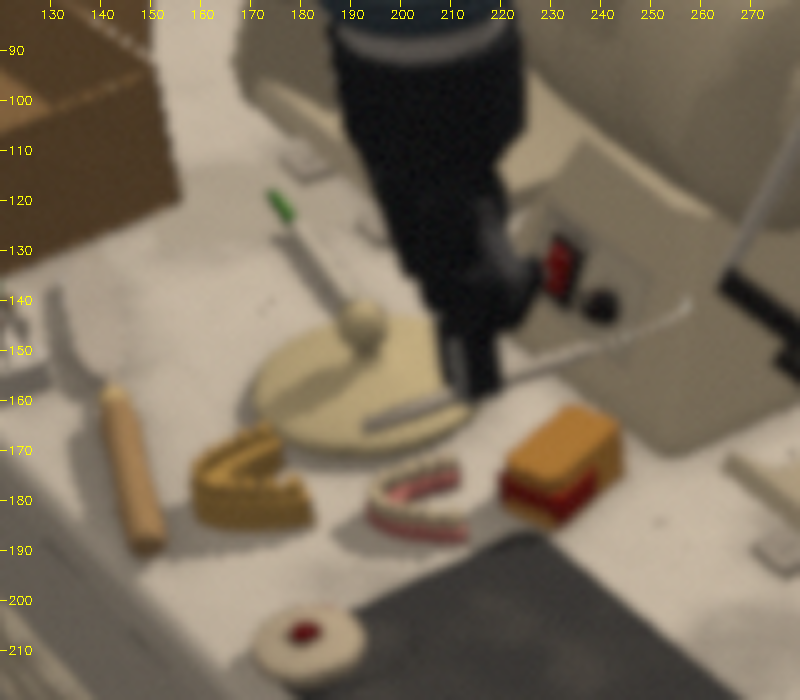

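The probe is lifted, level and centred. Its tip passes close to the equipment at the back, so I'll pull back in x during the transit and then go above slot 0.

Run:
```python
from h import *
for p in((400,300,120),(390,150,120),(436,41.7,110)):plan(*p,0.1)
```

```text
p [444.7 388.2 117.4] psi -5.79 -> d [ 35.5 -92.3  -3.7] roll -5.89 F [ 0.6 -0.3  0.4] w 6.1 t 10.05 j6 -0.95
p [444.7 388.2 117.4] psi -5.79 -> d [  30.4 -242.5   -4.7] roll -5.89 F [ 0.6 -0.3  0.4] w 6.1 t 10.05 j6 -0.95
p [444.7 388.2 117.4] psi -5.79 -> d [ -26.2 -345.7    5.2] roll -5.89 F [ 0.6 -0.3  0.4] w 6.1 t 10.05 j6 -0.95
```

Emit:
arm_command --deltas '[{"fingers": 3, "dx": 18, "dy": -20, "dz": -4, "roll": -2}, {"fingers": 3, "dx": 36, "dy": -50, "dz": -4, "roll": -4}, {"fingers": 3, "dx": 36, "dy": -90, "dz": -4, "roll": -5.9}, {"fingers": 3, "dx": 36, "dy": -130, "dz": -4, "roll": -5.9}, {"fingers": 3, "dx": 32, "dy": -170, "dz": -4, "roll": -5.9}, {"fingers": 3, "dx": 30, "dy": -210, "dz": -4, "roll": -5.9}, {"fingers": 3, "dx": 20, "dy": -245, "dz": -4, "roll": -5.9}, {"fingers": 3, "dx": 0, "dy": -280, "dz": -4, "roll": -5.9}, {"fingers": 3, "dx": -15, "dy": -315, "dz": 0, "roll": -5.9}, {"fingers": 3, "dx": -26, "dy": -340, "dz": 5, "roll": -5.9}, {"fingers": 3, "dx": -26, "dy": -346, "dz": 5, "roll": -5.9}, {"fingers": 3, "dx": -26, "dy": -346, "dz": 5, "roll": -5.9}]'

```text
t: 11.05
position: [435.0, 39.9, 109.0]
ee_rot: [0.001, 1.0, 0.003, 0.005]
ft_force: [0.3, -0.6, -0.8]
width: 0.071
```

Emit:
arm_command --deltas '[{"fingers": 3, "dx": 0, "dy": 0, "dz": 0, "roll": 0}, {"fingers": 3, "dx": 0, "dy": 0, "dz": 0, "roll": 0}]'

```text
t: 11.22
position: [434.0, 40.9, 108.3]
ee_rot: [0.001, 1.0, 0.003, 0.004]
ft_force: [-0.2, -0.5, 0.1]
width: 0.07
```

```bash
cat > look.py <<'E'
from h import *
import sys,pickle
x,y,z,psi=map(float,sys.argv[1:5])
plan(x,y,z,psi);print("rot",sense()["ee_rot"].round(4))
d=snapshot("wrist");pickle.dump(d,open(sys.argv[5]+".pkl","wb"))
crop(d,180,120,460,420,2,sys.argv[5]+".png",10)
for k in range(4):
  for xx in(-64,0):
    print(k,xx,np.round(w2px(d,(468.3+xx-.002*(72-48*k),-30.3+72-48*k+.002*xx,50),True)))
E
python3 look.py 436 41.7 60 0.1 h1
```

```text
p [434.   40.9 108.3] psi -0.07 -> d [-1.5  0.5 48.3] roll -0.17 F [-0.2 -0.5  0.1] w 6.0 t 11.22 j6 -1.76
rot [6.0e-04 1.0e+00 3.4e-03 4.3e-03]
0 -64 [317. 212.]
0 0 [317. 316.]
1 -64 [231. 213.]
1 0 [239. 315.]
2 -64 [154. 215.]
2 0 [168. 313.]
3 -64 [ 89. 217.]
3 0 [106. 309.]
```

View pics/h1.png

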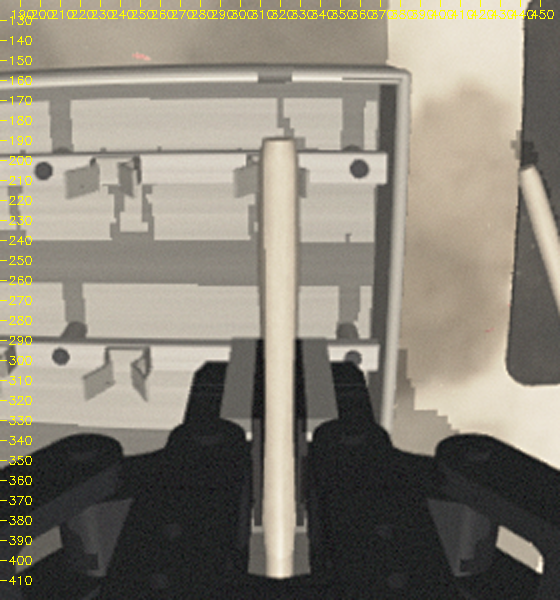

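Slot 1's jaws appear around (231,205) and (239,310), matching the predictions within 1–2 px. The handle is centred at column ~319.5. Next, the handle's world y from this picture.

Run:
```python
from h import *
import pickle
d=pickle.load(open("h1.pkl","rb"))
crop(d,290,180,350,300,6,"h2.png",10)
crop(d,200,190,270,330,5,"h3.png",10)
for q in((319.5,195),(320,240),(319.5,285)):print(px2w(d,*q,111,True).round(1))
```

```text
[384.7  42.5 111. ]
[402.5  42.7 111. ]
[421.6  42.5 111. ]
```

View pics/h2.png

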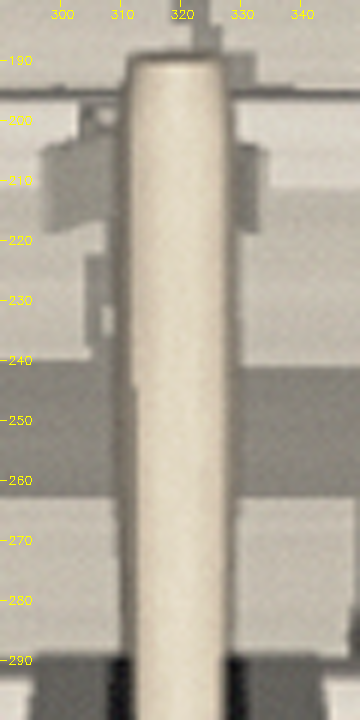

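View pics/h3.png

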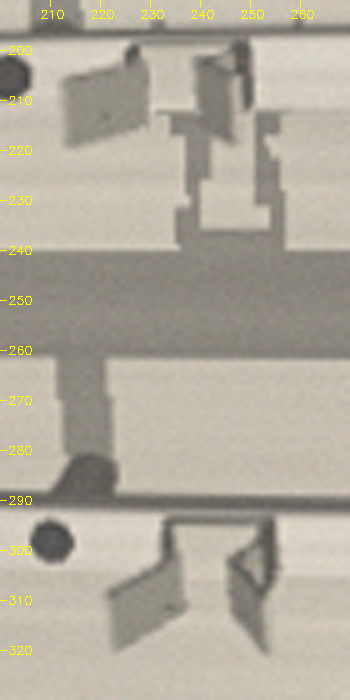

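The handle reads about 1.7 mm to +y of the slot centre (jaw mouth columns 297–334, centre 315.5). I'll shift −1.7 mm in y, go down to just above the jaws and recheck.

Emit:
arm_command --deltas '[{"fingers": 3, "dx": -1.5, "dy": -1.7, "dz": 20, "roll": -0.2}, {"fingers": 3, "dx": -1.5, "dy": -1.7, "dz": 40, "roll": -0.2}, {"fingers": 3, "dx": -1.5, "dy": -1.7, "dz": 54, "roll": -0.2}, {"fingers": 3, "dx": -1.5, "dy": -1.7, "dz": 56, "roll": -0.2}, {"fingers": 3, "dx": -1.5, "dy": -1.7, "dz": 56, "roll": -0.2}]'

```text
t: 11.68
position: [435.2, 40.9, 51.8]
ee_rot: [-0.002, 1.0, 0.004, 0.003]
ft_force: [-0.0, -0.1, -0.0]
width: 0.069
```

```bash
python3 look.py 436 39.2 31 0.1 h4
python3 - <<'E'
from h import *
import pickle
d=pickle.load(open("h4.pkl","rb"))
crop(d,270,160,370,300,5,"h5.png",10)
E
```

```text
p [435.2  40.9  51.8] psi 0.27 -> d [-0.6 -1.9 20.8] roll 0.17 F [-0.  -0.1 -0. ] w 5.9 t 11.68 j6 -1.77
rot [-0.0024  1.      0.0037  0.0034]
0 -64 [318. 238.]
0 0 [317. 369.]
1 -64 [202. 238.]
1 0 [218. 366.]
2 -64 [106. 238.]
2 0 [130. 358.]
3 -64 [ 33. 238.]
3 0 [ 60. 349.]
```

View pics/h5.png

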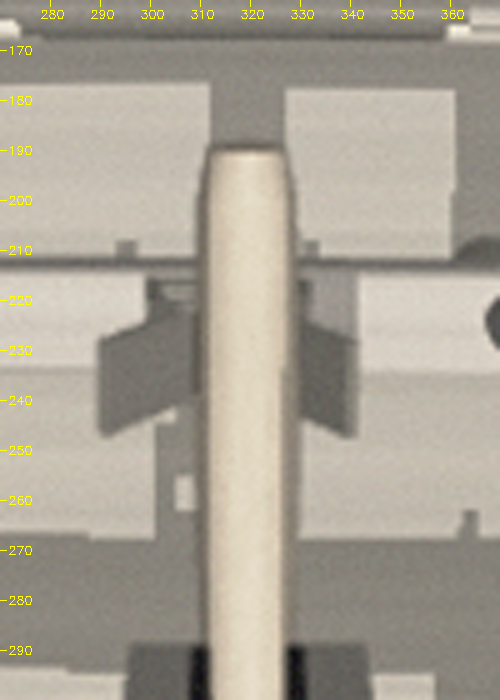

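The jaws span columns 290–341 (centre 315.5) and the handle is at 319, so it needs another ≈−1.5 mm. I'll shift, then press.

Emit:
arm_command --deltas '[{"fingers": 3, "dx": -0.5, "dy": -1.6, "dz": 0, "roll": 0.2}, {"fingers": 3, "dx": -0.5, "dy": -1.6, "dz": 0, "roll": 0.2}, {"fingers": 3, "dx": -0.5, "dy": -1.6, "dz": 3, "roll": 0.2}, {"fingers": 3, "dx": -0.5, "dy": -1.6, "dz": 6, "roll": 0.2}, {"fingers": 3, "dx": -0.5, "dy": -1.6, "dz": 9, "roll": 0.2}, {"fingers": 3, "dx": -0.5, "dy": -1.6, "dz": 12, "roll": 0.2}, {"fingers": 3, "dx": -0.5, "dy": -1.6, "dz": 15, "roll": 0.2}]' --squeeze 80

```text
t: 12.32
position: [437.4, 38.9, 37.9]
ee_rot: [-0.001, 1.0, 0.003, 0.005]
ft_force: [-0.2, 1.4, 5.0]
width: 0.055
```

```bash
python3 look.py 436 39.2 31 0.1 h6
```

```text
p [437.4  38.9  37.9] psi 0.06 -> d [1.4 0.2 6.8] roll -0.04 F [-0.2  1.4  5. ] w 4.7 t 12.32 j6 -1.77
rot [-5.0e-04  1.0e+00  3.4e-03  5.0e-03]
0 -64 [323. 243.]
0 0 [322. 383.]
1 -64 [196. 243.]
1 0 [215. 380.]
2 -64 [ 92. 243.]
2 0 [122. 371.]
3 -64 [ 17. 243.]
3 0 [ 49. 359.]
```

View pics/h6.png

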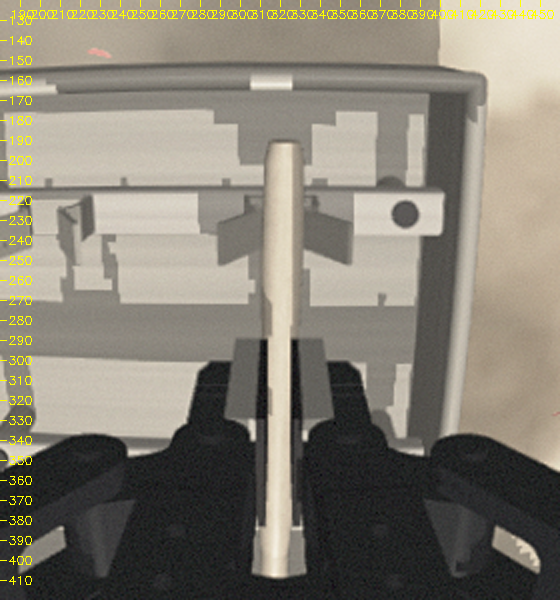

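It is centred now: jaws 288–354, handle ≈320. I'll press on.

Emit:
arm_command --deltas '[{"fingers": 3, "dx": 0, "dy": 0, "dz": 2, "roll": 0}, {"fingers": 3, "dx": 0, "dy": 0, "dz": 4, "roll": 0}, {"fingers": 3, "dx": 0, "dy": 0, "dz": 6, "roll": 0}, {"fingers": 3, "dx": 0, "dy": 0, "dz": 8, "roll": 0}, {"fingers": 3, "dx": 0, "dy": 0, "dz": 9, "roll": 0}, {"fingers": 3, "dx": 0, "dy": 0, "dz": 9, "roll": 0}, {"fingers": 3, "dx": 0, "dy": 0, "dz": 9, "roll": 0}]'

```text
t: 12.95
position: [437.4, 38.9, 32.4]
ee_rot: [-0.001, 1.0, 0.003, 0.004]
ft_force: [-24.6, 0.3, 65.8]
width: 0.054
```

```bash
python3 look.py 436 39.2 31 0.1 h7
```

```text
p [437.4  38.9  32.4] psi 0.13 -> d [1.4 0.2 1.4] roll 0.03 F [-24.6   0.3  65.8] w 4.6 t 12.95 j6 -1.77
rot [-0.0011  1.      0.0032  0.0038]
0 -64 [323. 247.]
0 0 [322. 391.]
1 -64 [192. 247.]
1 0 [212. 387.]
2 -64 [ 86. 246.]
2 0 [117. 377.]
3 -64 [ 10. 246.]
3 0 [ 43. 364.]
```

View pics/h7.png

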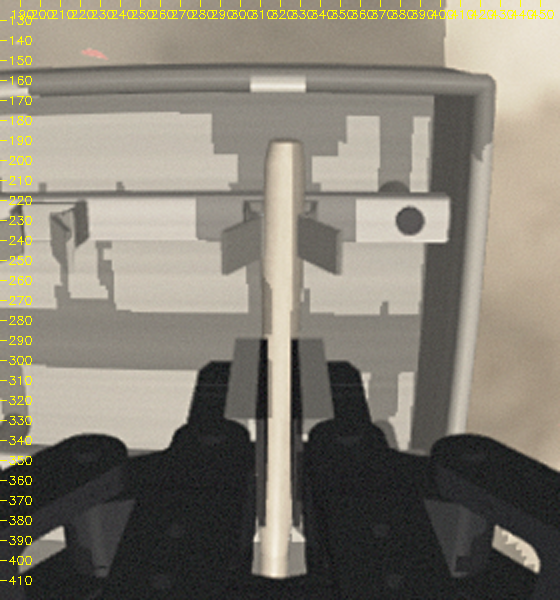

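The force has risen to 66 N, so the probe has bottomed on the saddle. I'll relieve, open and rise.

Emit:
arm_command --deltas '[{"fingers": 3, "dx": 0, "dy": 0, "dz": -1, "roll": 0}, {"fingers": 24, "dx": 0, "dy": 0, "dz": -1, "roll": 0}, {"fingers": 24, "dx": 0, "dy": 0, "dz": -1, "roll": 0}, {"fingers": 24, "dx": 0, "dy": 0, "dz": -1, "roll": 0}, {"fingers": 24, "dx": 0, "dy": 0, "dz": -10, "roll": 0}, {"fingers": 24, "dx": 0, "dy": 0, "dz": -40, "roll": 0}, {"fingers": 24, "dx": 0, "dy": 0, "dz": -80, "roll": 0}, {"fingers": 24, "dx": 0, "dy": 0, "dz": -80, "roll": 0}, {"fingers": 24, "dx": 0, "dy": 0, "dz": -80, "roll": 0}]'

```text
t: 13.75
position: [438.9, 38.1, 114.9]
ee_rot: [-0.001, 1.0, 0.003, 0.007]
ft_force: [0.4, -0.3, -0.2]
width: 0.283
```

```bash
python3 look.py 453.5 148 110 22 i1
python3 - <<'E'
from h import *
import pickle
d=pickle.load(open("i1.pkl","rb"))
crop(d,260,140,420,340,4,"i2.png",10)
E
```

```text
p [438.9  38.1 114.9] psi 0.13 -> d [-14.8 109.9   5.6] roll -21.87 F [ 0.4 -0.3 -0.2] w 24.2 t 13.75 j6 -1.77
rot [-0.0011  1.      0.0027  0.0065]
0 -64 [322. 201.]
0 0 [322. 304.]
1 -64 [239. 202.]
1 0 [245. 303.]
2 -64 [162. 203.]
2 0 [174. 301.]
3 -64 [ 97. 206.]
3 0 [112. 297.]
```

View pics/i1.png

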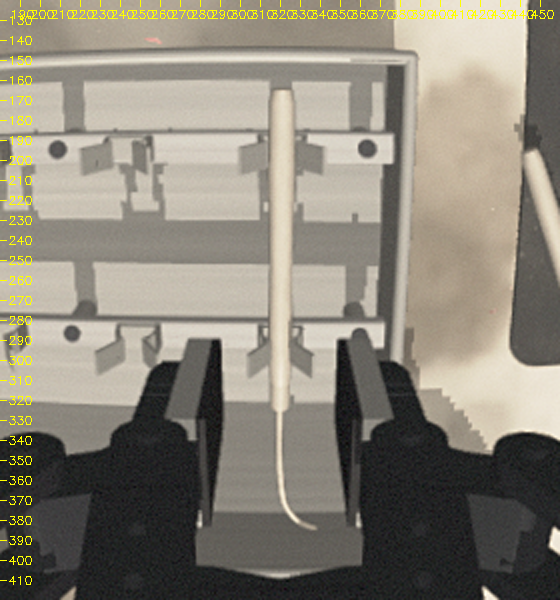

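View pics/i2.png

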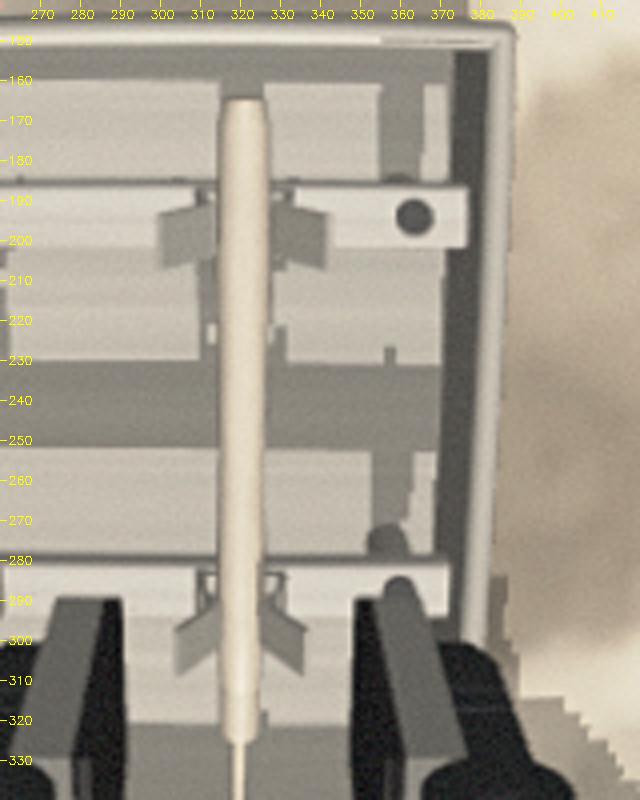

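Probe A sits between the jaws of both clips of pair 0, with its butt at (321,164) and its neck at (320,324). I'll check its height through its length and width.

Run:
```python
from h import *
import pickle
d=pickle.load(open("i1.pkl","rb"))
for z in(28,32,36,40,44):
    b=px2w(d,321,164,z+0,True);n=px2w(d,319.7,324,z,True);print(z,np.linalg.norm(b-n).round(1),((b+n)/2).round(1), np.linalg.norm(px2w(d,314.6,195,z,True)-px2w(d,327.2,195,z,True)).round(2),np.linalg.norm(px2w(d,315.2,300,z,True)-px2w(d,325.2,300,z,True)).round(2))
```

```text
28 110.1 [440.1  40.8  28. ] 7.85 6.81
32 108.1 [438.8  40.8  32. ] 7.71 6.69
36 106.2 [437.5  40.8  36. ] 7.58 6.57
40 104.3 [436.2  40.7  40. ] 7.44 6.45
44 102.4 [434.9  40.7  44. ] 7.3 6.34
```

Butt-based, its middle is at station x ≈ −33.5, which is good. Next is probe C.

Emit:
arm_command --deltas '[{"fingers": 35, "dx": -15, "dy": 40, "dz": 0, "roll": -22}, {"fingers": 35, "dx": -15, "dy": 80, "dz": 0, "roll": -22}, {"fingers": 35, "dx": -15, "dy": 110, "dz": 5, "roll": -22}, {"fingers": 35, "dx": -15, "dy": 110, "dz": 5, "roll": -22}, {"fingers": 35, "dx": -15, "dy": 110, "dz": 5, "roll": -22}, {"fingers": 35, "dx": -15, "dy": 110, "dz": 5, "roll": -22}]'

```text
t: 14.3
position: [451.0, 148.2, 107.5]
ee_rot: [-0.192, 0.981, 0.002, 0.004]
ft_force: [0.2, -0.4, -0.9]
width: 0.409
```

```bash
python3 look.py 453.5 148 4.5 22 j1
python3 - <<'E'
from h import *
import pickle
d=pickle.load(open("j1.pkl","rb"))
crop(d,240,130,400,330,4,"j2.png",10)
E
```

```text
p [451.  148.2 107.5] psi 22.09 -> d [ -1.5  -1.4 103. ] roll 0.09 F [ 0.2 -0.4 -0.9] w 34.9 t 14.3 j6 -1.9
rot [-0.1916  0.9815  0.002   0.0037]
0 -64 [171. 120.]
0 0 [141. 223.]
1 -64 [104.  98.]
1 0 [ 79. 197.]
2 -64 [50. 81.]
2 0 [ 29. 174.]
3 -64 [ 6. 69.]
3 0 [-12. 155.]
```

View pics/j2.png

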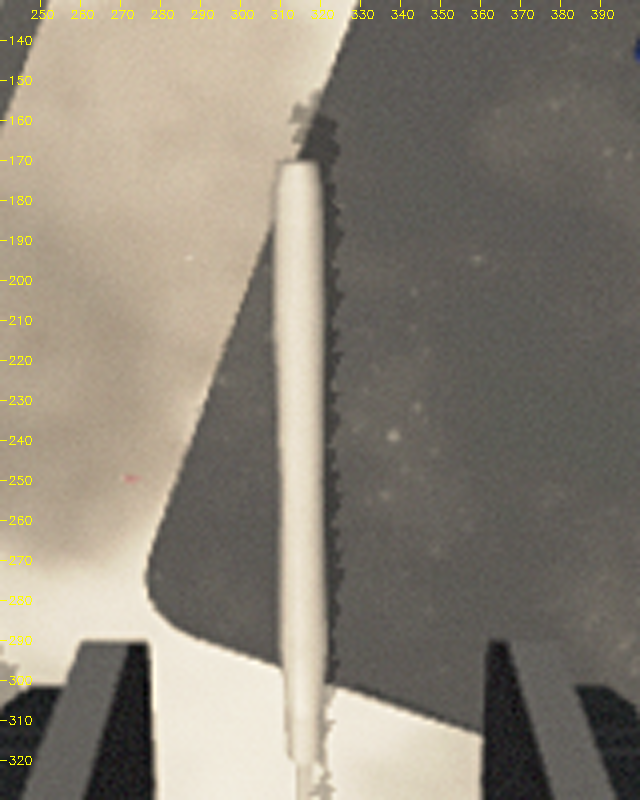

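```bash
cat > pr.py <<'E'
from h import *
import sys,pickle
n,bu,bv,ku,kv=sys.argv[1],*map(float,sys.argv[2:6])
d=pickle.load(open(n+".pkl","rb"))
b=px2w(d,bu,bv,6.75,True);k=px2w(d,ku,kv,6.75,True);u=(k-b)/np.linalg.norm(k-b);m=b+50*u
a=np.degrees(np.arctan2(u[1],u[0]));m2=m-1.5*np.array([-u[1],u[0],0])
print("mid",m.round(1),"corr",m2.round(1),"ang",a.round(1));plan(m2[0],m2[1],4.5,a)
E
python3 pr.py j1 314.7 170 316.3 310
```

```text
mid [452.5 148.1   6.8] corr [453.  146.7   6.8] ang 22.7
p [451.4 147.7 107.9] psi 22.04 -> d [ -0.2  -1.8 103.4] roll -0.61 F [ 0.1 -0.9 -0. ] w 34.8 t 14.35 j6 -1.9
```

Emit:
arm_command --deltas '[{"fingers": 30, "dx": 0, "dy": -1.5, "dz": 35, "roll": -0.5}, {"fingers": 30, "dx": 0, "dy": -1.5, "dz": 70, "roll": -0.5}, {"fingers": 30, "dx": 0, "dy": -1.5, "dz": 95, "roll": -0.5}, {"fingers": 30, "dx": 0, "dy": -1.5, "dz": 103, "roll": -0.5}, {"fingers": 30, "dx": 0, "dy": -1.5, "dz": 103, "roll": -0.5}, {"fingers": 30, "dx": 0, "dy": -1.5, "dz": 103, "roll": -0.5}, {"fingers": 3, "dx": 0, "dy": -1.5, "dz": 103, "roll": -0.5}, {"fingers": 3, "dx": 0, "dy": -1.5, "dz": 103, "roll": -0.5}, {"fingers": 3, "dx": 0, "dy": -1.5, "dz": 103, "roll": -0.5}, {"fingers": 3, "dx": 0, "dy": -1.5, "dz": 103, "roll": -0.5}, {"fingers": 3, "dx": 0, "dy": -1.5, "dz": 103, "roll": -0.5}, {"fingers": 3, "dx": 0, "dy": -1.5, "dz": 103, "roll": -0.5}]' --squeeze 60

```text
t: 15.35
position: [453.5, 146.6, 5.8]
ee_rot: [-0.195, 0.981, 0.002, 0.005]
ft_force: [-0.5, -3.0, 7.1]
width: 0.066
```

Run:
```python
from h import *
plan(452,147,120,22); print(sense()["ee_rot"])
d=snapshot("wrist")
crop(d,200,120,440,420,2,"j3.png",10)
```

```text
p [453.5 146.6   5.8] psi 22.54 -> d [ 1.000e-01  1.100e+00 -1.142e+02] roll 0.54 F [-0.5 -3.   7.1] w 5.6 t 15.35 j6 -1.91
[-0.195462    0.98069824  0.00155943  0.00481092]
```

View pics/j3.png

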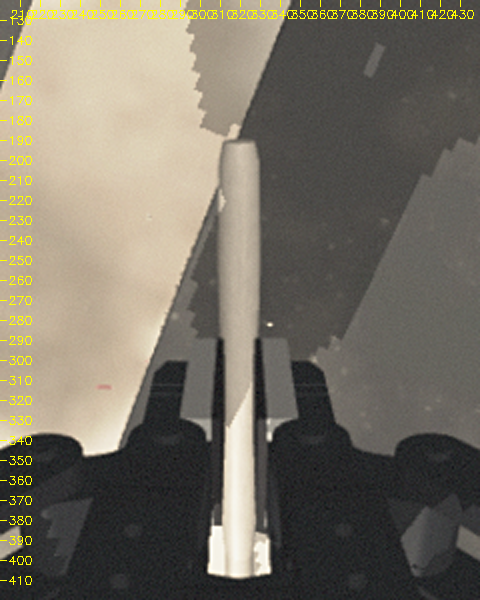

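Gripped and centred. I'll lift, then carry it to above slot 1. Slot 0 seated at TCP y=38.9, so slot 1 should be at about y=−9.1.

Emit:
arm_command --deltas '[{"fingers": 3, "dx": 0, "dy": 0, "dz": -20, "roll": 0}, {"fingers": 3, "dx": 0, "dy": 0, "dz": -50, "roll": 0}, {"fingers": 3, "dx": 5, "dy": 0, "dz": -85, "roll": 0}, {"fingers": 3, "dx": 20, "dy": 0, "dz": -110, "roll": 3}, {"fingers": 3, "dx": 35, "dy": 0, "dz": -114, "roll": 8}, {"fingers": 3, "dx": 35, "dy": 0, "dz": -114, "roll": 15}, {"fingers": 3, "dx": 35, "dy": 0, "dz": -114, "roll": 22.4}, {"fingers": 3, "dx": 35, "dy": 0, "dz": -114, "roll": 22.4}, {"fingers": 3, "dx": 35, "dy": 0, "dz": -114, "roll": 22.4}]'

```text
t: 16.15
position: [420.1, 132.6, 119.6]
ee_rot: [-0.003, 1.0, 0.003, 0.005]
ft_force: [0.1, -0.6, -0.7]
width: 0.067
```

Run:
```python
from h import *
plan(437.4,-9.1,108,0.1); print(sense()["ee_rot"])
```

```text
p [420.1 132.6 119.6] psi 0.33 -> d [ -16.3 -141.9   11. ] roll 0.23 F [ 0.1 -0.6 -0.7] w 5.7 t 16.15 j6 -1.55
[-0.0028953   0.9999822   0.0025244   0.00456539]
```

Emit:
arm_command --deltas '[{"fingers": 3, "dx": 0, "dy": -40, "dz": 0, "roll": 0.2}, {"fingers": 3, "dx": 0, "dy": -80, "dz": 0, "roll": 0.2}, {"fingers": 3, "dx": -10, "dy": -120, "dz": 5, "roll": 0.2}, {"fingers": 3, "dx": -16, "dy": -140, "dz": 11, "roll": 0.2}, {"fingers": 3, "dx": -16, "dy": -142, "dz": 11, "roll": 0.2}, {"fingers": 3, "dx": -16, "dy": -142, "dz": 30, "roll": 0.2}, {"fingers": 3, "dx": -16, "dy": -142, "dz": 50, "roll": 0.2}, {"fingers": 3, "dx": -16, "dy": -142, "dz": 66, "roll": 0.2}, {"fingers": 3, "dx": -16, "dy": -142, "dz": 66, "roll": 0.2}, {"fingers": 3, "dx": -16, "dy": -142, "dz": 66, "roll": 0.2}]' --squeeze 80

```text
t: 16.98
position: [436.5, -8.1, 52.3]
ee_rot: [-0.002, 1.0, 0.003, 0.003]
ft_force: [-0.2, 0.3, -0.5]
width: 0.063
```

```bash
python3 look.py 437.4 -9.1 31 0.1 k1
```

```text
p [436.5  -8.1  52.3] psi 0.27 -> d [-0.7 -1.1 21.3] roll 0.17 F [-0.2  0.3 -0.5] w 5.4 t 16.98 j6 -1.88
rot [-0.0023  1.      0.0031  0.0031]
0 -64 [435. 235.]
0 0 [419. 363.]
1 -64 [320. 235.]
1 0 [319. 366.]
2 -64 [205. 235.]
2 0 [220. 363.]
3 -64 [108. 235.]
3 0 [132. 356.]
```

View pics/k1.png

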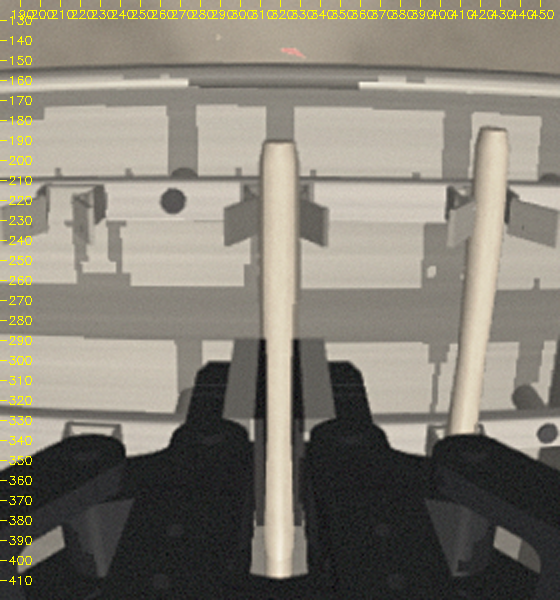

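The jaws span 292–343 (centre 317.5) and the handle is at 319, so I need about −0.8 mm. I'll press down.

Emit:
arm_command --deltas '[{"fingers": 3, "dx": -0.5, "dy": -0.8, "dz": 4, "roll": 0.2}, {"fingers": 3, "dx": -0.5, "dy": -0.8, "dz": 8, "roll": 0.2}, {"fingers": 3, "dx": -0.5, "dy": -0.8, "dz": 11, "roll": 0.2}, {"fingers": 3, "dx": -0.5, "dy": -0.8, "dz": 14, "roll": 0.2}, {"fingers": 3, "dx": -0.5, "dy": -0.8, "dz": 17, "roll": 0.2}, {"fingers": 3, "dx": -0.5, "dy": -0.8, "dz": 19, "roll": 0.2}, {"fingers": 3, "dx": -0.5, "dy": -0.8, "dz": 21, "roll": 0.2}, {"fingers": 3, "dx": -0.5, "dy": -0.8, "dz": 22, "roll": 0.2}, {"fingers": 3, "dx": -0.5, "dy": -0.8, "dz": 22, "roll": 0.2}]'

```text
t: 17.78
position: [438.6, -9.2, 33.0]
ee_rot: [-0.001, 1.0, 0.003, 0.004]
ft_force: [-9.4, 2.0, 29.3]
width: 0.055
```

```bash
python3 look.py 437.4 -9.1 31 0.1 k2
```

```text
p [438.6  -9.2  33. ] psi 0.08 -> d [1.2 0.1 2. ] roll -0.02 F [-9.4  2.  29.3] w 4.7 t 17.78 j6 -1.88
rot [-7.0e-04  1.0e+00  2.7e-03  4.0e-03]
0 -64 [453. 243.]
0 0 [432. 383.]
1 -64 [323. 244.]
1 0 [323. 388.]
2 -64 [192. 244.]
2 0 [212. 385.]
3 -64 [ 86. 244.]
3 0 [117. 375.]
```

View pics/k2.png

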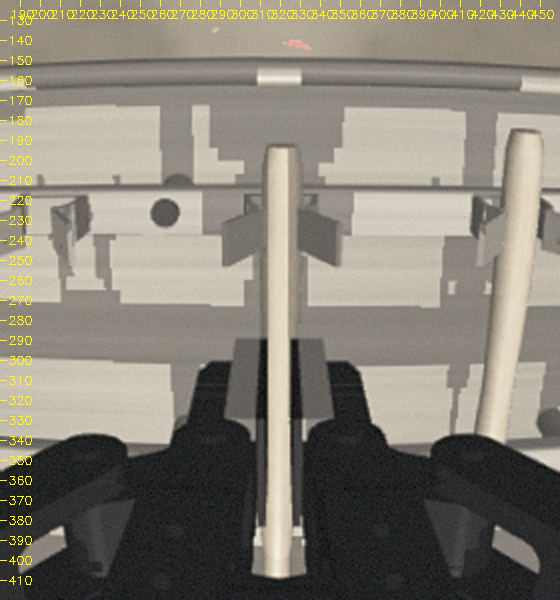

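Emit:
arm_command --deltas '[{"fingers": 3, "dx": 0, "dy": 0, "dz": 2, "roll": 0}, {"fingers": 3, "dx": 0, "dy": 0, "dz": 3, "roll": 0}, {"fingers": 3, "dx": 0, "dy": 0, "dz": 3, "roll": 0}]'

```text
t: 18.08
position: [438.7, -9.2, 32.9]
ee_rot: [-0.001, 1.0, 0.003, 0.003]
ft_force: [-15.8, 3.9, 46.4]
width: 0.054
```

Emit:
arm_command --deltas '[{"fingers": 3, "dx": 0, "dy": 0, "dz": -2, "roll": 0}, {"fingers": 24, "dx": 0, "dy": 0, "dz": -1, "roll": 0}, {"fingers": 24, "dx": 0, "dy": 0, "dz": -1, "roll": 0}, {"fingers": 24, "dx": 0, "dy": 0, "dz": -1, "roll": 0}, {"fingers": 24, "dx": 0, "dy": 0, "dz": -10, "roll": 0}, {"fingers": 24, "dx": 0, "dy": 0, "dz": -40, "roll": 0}, {"fingers": 24, "dx": 0, "dy": 0, "dz": -80, "roll": 0}, {"fingers": 24, "dx": 0, "dy": 0, "dz": -80, "roll": 0}, {"fingers": 24, "dx": 0, "dy": 0, "dz": -80, "roll": 0}]'

```text
t: 18.83
position: [440.3, -10.3, 115.4]
ee_rot: [-0.001, 1.0, 0.002, 0.006]
ft_force: [0.0, -0.5, 0.3]
width: 0.285
```

```bash
python3 look.py 469 232 110 12.5 k3
python3 - <<'E'
from h import *
d=snapshot("scene");crop(d,160,165,480,405,2,"k4.png",20)
E
```

```text
p [440.3 -10.3 115.4] psi 0.14 -> d [-29.3 242.2   6.6] roll -12.36 F [ 0.  -0.5  0.3] w 24.4 t 18.83 j6 -1.88
rot [-0.0012  1.      0.0018  0.006 ]
0 -64 [406. 199.]
0 0 [399. 300.]
1 -64 [323. 199.]
1 0 [323. 301.]
2 -64 [239. 199.]
2 0 [246. 301.]
3 -64 [163. 201.]
3 0 [175. 298.]
```

View pics/k3.png

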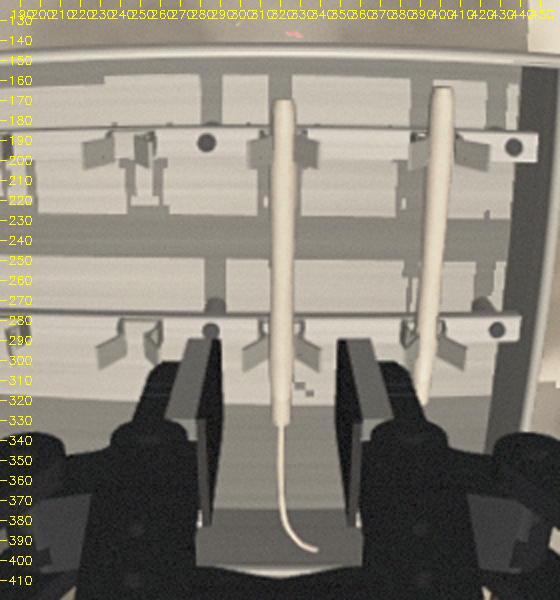

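View pics/k4.png

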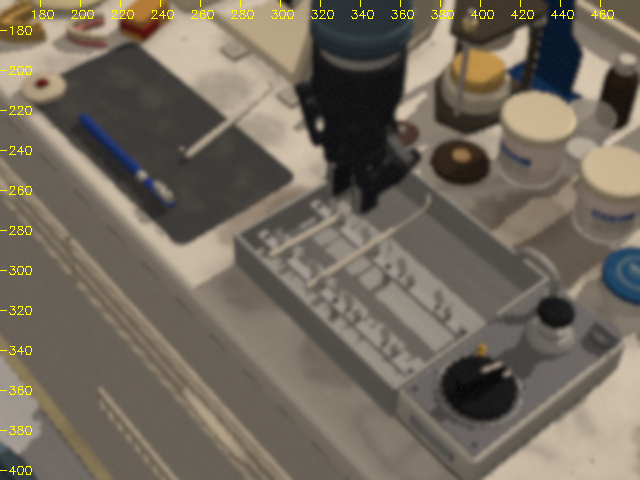

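Two probes are clipped, and probe B still lies on the mat. I'll go to it.

Emit:
arm_command --deltas '[{"fingers": 35, "dx": 0, "dy": 40, "dz": 0, "roll": -12.4}, {"fingers": 35, "dx": 0, "dy": 80, "dz": 0, "roll": -12.4}, {"fingers": 35, "dx": 0, "dy": 120, "dz": 0, "roll": -12.4}, {"fingers": 35, "dx": -5, "dy": 160, "dz": 3, "roll": -12.4}, {"fingers": 35, "dx": -20, "dy": 200, "dz": 6, "roll": -12.4}, {"fingers": 35, "dx": -29, "dy": 235, "dz": 6, "roll": -12.4}, {"fingers": 35, "dx": -29, "dy": 242, "dz": 6, "roll": -12.4}, {"fingers": 35, "dx": -29, "dy": 242, "dz": 6, "roll": -12.4}, {"fingers": 35, "dx": -29, "dy": 242, "dz": 6, "roll": -12.4}]'

```text
t: 19.68
position: [464.7, 232.2, 106.3]
ee_rot: [-0.11, 0.994, 0.002, 0.001]
ft_force: [-0.1, -0.4, 0.4]
width: 0.411
```

```bash
python3 look.py 469 232 4.5 12.5 l1
python3 - <<'E'
from h import *
import pickle
d=pickle.load(open("l1.pkl","rb"))
crop(d,240,130,400,330,4,"l2.png",10)
E
```

```text
p [464.7 232.2 106.3] psi 12.62 -> d [ -3.8  -1.5 101.8] roll 0.12 F [-0.1 -0.4  0.4] w 35.1 t 19.68 j6 -1.56
rot [-0.1099  0.9939  0.0019  0.0014]
0 -64 [ 46. 111.]
0 0 [ 39. 206.]
1 -64 [  1. 107.]
1 0 [ -5. 195.]
2 -64 [-35. 105.]
2 0 [-39. 186.]
3 -64 [-63. 104.]
3 0 [-67. 179.]
```

View pics/l2.png

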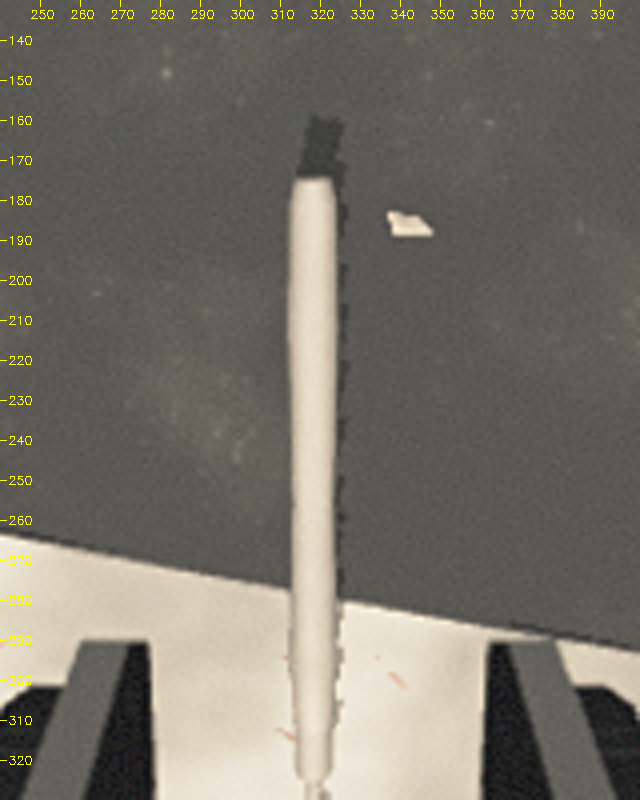

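Probe B's axis runs from (318,175) to (318.2,312).

```bash
python3 pr.py l1 318 175 318.2 312
```

```text
mid [468.2 234.2   6.8] corr [468.5 232.8   6.8] ang 12.7
p [465.  231.5 106.6] psi 12.54 -> d [-3.300e+00  1.000e-01  1.021e+02] roll -0.2 F [-0.  -0.3  0.1] w 34.9 t 19.73 j6 -1.56
```

Emit:
arm_command --deltas '[{"fingers": 30, "dx": -3.3, "dy": 0, "dz": 35, "roll": -0.2}, {"fingers": 30, "dx": -3.3, "dy": 0, "dz": 70, "roll": -0.2}, {"fingers": 30, "dx": -3.3, "dy": 0, "dz": 94, "roll": -0.2}, {"fingers": 30, "dx": -3.3, "dy": 0, "dz": 102, "roll": -0.2}, {"fingers": 30, "dx": -3.3, "dy": 0, "dz": 102, "roll": -0.2}, {"fingers": 30, "dx": -3.3, "dy": 0, "dz": 102, "roll": -0.2}, {"fingers": 3, "dx": -3.3, "dy": 0, "dz": 102, "roll": -0.2}, {"fingers": 3, "dx": -3.3, "dy": 0, "dz": 102, "roll": -0.2}, {"fingers": 3, "dx": -3.3, "dy": 0, "dz": 102, "roll": -0.2}, {"fingers": 3, "dx": -3.3, "dy": 0, "dz": 102, "roll": -0.2}, {"fingers": 3, "dx": -3.3, "dy": 0, "dz": 102, "roll": -0.2}, {"fingers": 3, "dx": -3.3, "dy": 0, "dz": 102, "roll": -0.2}]' --squeeze 60

```text
t: 20.73
position: [469.0, 232.3, 5.4]
ee_rot: [-0.111, 0.994, 0.002, 0.002]
ft_force: [0.1, -3.6, 6.8]
width: 0.072
```

Run:
```python
from h import *
plan(452,147,120,22); print(sense()["ee_rot"])
d=snapshot("wrist")
crop(d,200,120,440,420,2,"l3.png",10)
```

```text
p [469.  232.3   5.4] psi 12.75 -> d [  34.9  -79.1 -115. ] roll -9.25 F [ 0.1 -3.6  6.8] w 6.2 t 20.73 j6 -1.56
[-0.11103921  0.99381242  0.00159654  0.00215092]
```

View pics/l3.png

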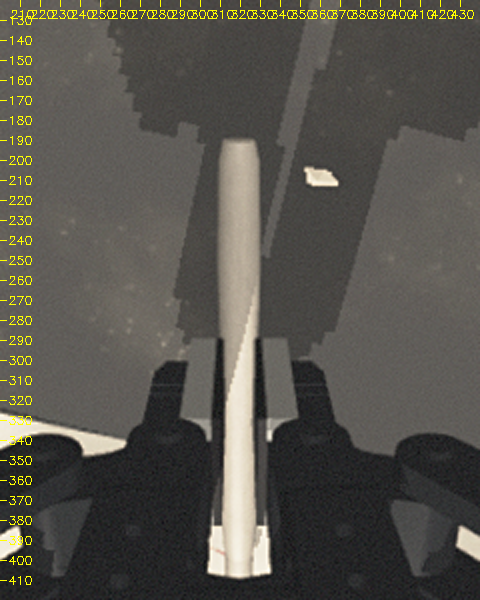

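Gripped and centred. The tip lies close to the machine's feet, so I'll draw back while lifting.

Emit:
arm_command --deltas '[{"fingers": 3, "dx": 2, "dy": 0, "dz": -8, "roll": 0}, {"fingers": 3, "dx": 20, "dy": 0, "dz": -20, "roll": 0}, {"fingers": 3, "dx": 40, "dy": 0, "dz": -40, "roll": 0}, {"fingers": 3, "dx": 55, "dy": 0, "dz": -70, "roll": 0}, {"fingers": 3, "dx": 55, "dy": 0, "dz": -105, "roll": 0}, {"fingers": 3, "dx": 55, "dy": 0, "dz": -115, "roll": 6}, {"fingers": 3, "dx": 55, "dy": 0, "dz": -115, "roll": 12.6}, {"fingers": 3, "dx": 55, "dy": 0, "dz": -115, "roll": 12.6}, {"fingers": 3, "dx": 55, "dy": 0, "dz": -115, "roll": 12.6}]'

```text
t: 21.53
position: [414.7, 219.8, 120.4]
ee_rot: [-0.003, 1.0, 0.002, 0.002]
ft_force: [-0.4, 0.4, -0.2]
width: 0.069
```

Run:
```python
from h import *
plan(437.4,-57.3,108,0.1); print(sense()["ee_rot"])
d=snapshot("wrist")
crop(d,200,120,440,420,2,"l4.png",10)
```

```text
p [414.7 219.8 120.4] psi 0.35 -> d [ -21.  -277.3   11.5] roll 0.25 F [-0.4  0.4 -0.2] w 5.9 t 21.53 j6 -1.35
[-0.0030355   0.99999129  0.0019184   0.00212521]
```

View pics/l4.png

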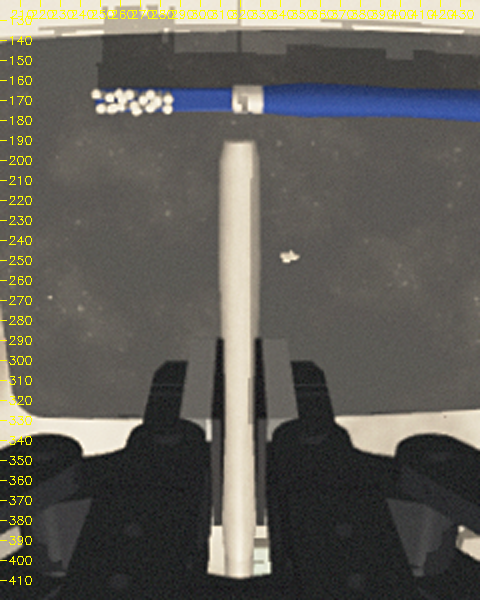

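The probe is held level and the mat is otherwise clear except for the brush. On to slot 2.

Emit:
arm_command --deltas '[{"fingers": 3, "dx": 0, "dy": -40, "dz": 0, "roll": 0.2}, {"fingers": 3, "dx": 0, "dy": -80, "dz": 0, "roll": 0.2}, {"fingers": 3, "dx": 0, "dy": -120, "dz": 0, "roll": 0.2}, {"fingers": 3, "dx": 0, "dy": -160, "dz": 0, "roll": 0.2}, {"fingers": 3, "dx": -5, "dy": -200, "dz": 0, "roll": 0.2}, {"fingers": 3, "dx": -15, "dy": -240, "dz": 5, "roll": 0.2}, {"fingers": 3, "dx": -21, "dy": -270, "dz": 10, "roll": 0.2}, {"fingers": 3, "dx": -21, "dy": -277, "dz": 11, "roll": 0.2}, {"fingers": 3, "dx": -21, "dy": -277, "dz": 30, "roll": 0.2}, {"fingers": 3, "dx": -21, "dy": -277, "dz": 55, "roll": 0.2}, {"fingers": 3, "dx": -21, "dy": -277, "dz": 67, "roll": 0.2}, {"fingers": 3, "dx": -21, "dy": -277, "dz": 67, "roll": 0.2}]' --squeeze 80

```text
t: 22.58
position: [434.2, -55.3, 48.7]
ee_rot: [-0.002, 1.0, 0.003, -0.002]
ft_force: [-0.5, 0.2, -0.6]
width: 0.059
```

```bash
python3 look.py 437.4 -57.3 31 0.1 m1
```

```text
p [434.2 -55.3  48.7] psi 0.26 -> d [-3.3 -2.1 17.7] roll 0.16 F [-0.5  0.2 -0.6] w 5.1 t 22.58 j6 -1.98
rot [-0.0023  1.      0.0034 -0.0019]
0 -64 [532. 243.]
0 0 [506. 364.]
1 -64 [435. 243.]
1 0 [418. 372.]
2 -64 [318. 243.]
2 0 [318. 375.]
3 -64 [201. 243.]
3 0 [217. 372.]
```

View pics/m1.png

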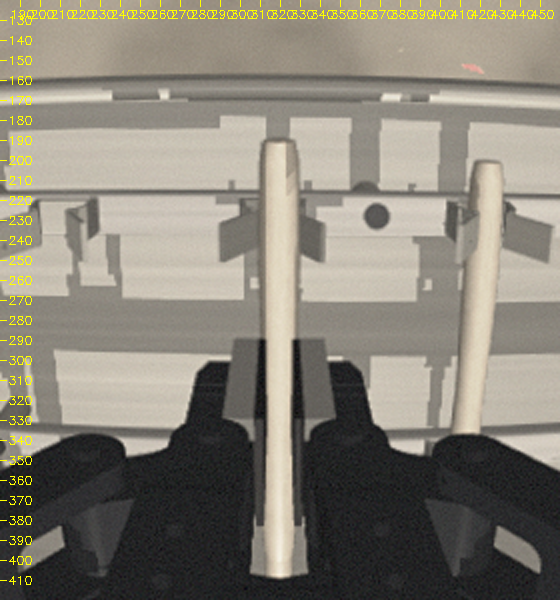

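The jaws span 289–341 (centre 315.5) and the handle is at 319. I'll shift −1.5 mm and press.

Emit:
arm_command --deltas '[{"fingers": 3, "dx": -2.5, "dy": -1.6, "dz": 0, "roll": 0.1}, {"fingers": 3, "dx": -2.5, "dy": -1.6, "dz": 3, "roll": 0.1}, {"fingers": 3, "dx": -2.5, "dy": -1.6, "dz": 6, "roll": 0.1}, {"fingers": 3, "dx": -2.5, "dy": -1.6, "dz": 9, "roll": 0.1}, {"fingers": 3, "dx": -2.5, "dy": -1.6, "dz": 12, "roll": 0.1}, {"fingers": 3, "dx": -2.5, "dy": -1.6, "dz": 14, "roll": 0.1}, {"fingers": 3, "dx": -2.5, "dy": -1.6, "dz": 16, "roll": 0.1}, {"fingers": 3, "dx": -2.5, "dy": -1.6, "dz": 18, "roll": 0.1}, {"fingers": 3, "dx": -2.5, "dy": -1.6, "dz": 19, "roll": 0.1}, {"fingers": 3, "dx": -2.5, "dy": -1.6, "dz": 19, "roll": 0.1}]'

```text
t: 23.47
position: [437.7, -57.1, 31.0]
ee_rot: [-0.001, 1.0, 0.003, -0.001]
ft_force: [0.8, 0.2, 0.0]
width: 0.06
```

```bash
python3 look.py 437.4 -57.3 31 0.1 m2
```

```text
p [437.7 -57.1  31. ] psi 0.17 -> d [ 0.3 -0.2  0. ] roll 0.07 F [0.8 0.2 0. ] w 5.1 t 23.47 j6 -1.98
rot [-0.0015  1.      0.003  -0.001 ]
0 -64 [558. 247.]
0 0 [526. 377.]
1 -64 [454. 247.]
1 0 [433. 388.]
2 -64 [323. 247.]
2 0 [322. 393.]
3 -64 [191. 247.]
3 0 [211. 389.]
```

View pics/m2.png

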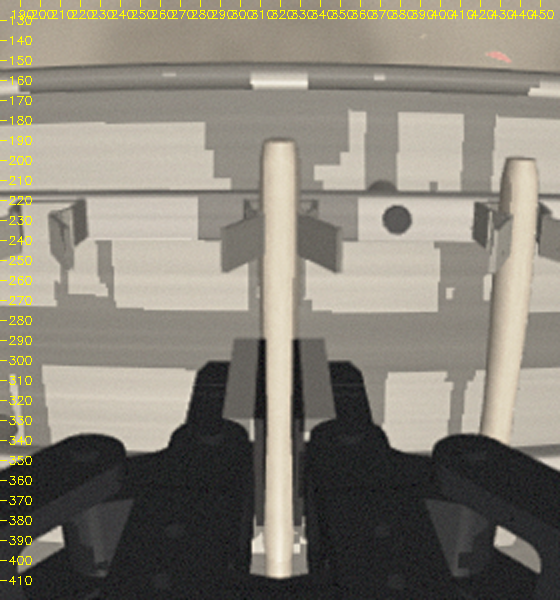

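Force ~0 at z=31, so the noses have been passed. I'll press onto the saddle to be sure.

Emit:
arm_command --deltas '[{"fingers": 3, "dx": 0, "dy": 0, "dz": 1, "roll": 0}, {"fingers": 3, "dx": 0, "dy": 0, "dz": 2, "roll": 0}, {"fingers": 3, "dx": 0, "dy": 0, "dz": 3, "roll": 0}, {"fingers": 3, "dx": 0, "dy": 0, "dz": 3, "roll": 0}]'

```text
t: 23.85
position: [437.8, -57.2, 30.6]
ee_rot: [-0.002, 1.0, 0.003, -0.002]
ft_force: [-13.1, 4.3, 38.5]
width: 0.058
```

It seated at 38 N. I'll release and rise, then check all three heights.

Emit:
arm_command --deltas '[{"fingers": 3, "dx": 0, "dy": 0, "dz": -1, "roll": 0}, {"fingers": 24, "dx": 0, "dy": 0, "dz": -1, "roll": 0}, {"fingers": 24, "dx": 0, "dy": 0, "dz": -1, "roll": 0}, {"fingers": 24, "dx": 0, "dy": 0, "dz": -1, "roll": 0}, {"fingers": 24, "dx": 0, "dy": 0, "dz": -10, "roll": 0}, {"fingers": 24, "dx": 0, "dy": 0, "dz": -40, "roll": 0}, {"fingers": 24, "dx": 0, "dy": 0, "dz": -80, "roll": 0}, {"fingers": 24, "dx": 0, "dy": 0, "dz": -80, "roll": 0}, {"fingers": 24, "dx": 0, "dy": 0, "dz": -80, "roll": 0}]'

```text
t: 24.6
position: [440.2, -58.5, 113.3]
ee_rot: [-0.002, 1.0, 0.002, 0.001]
ft_force: [-0.5, -0.6, 0.3]
width: 0.282
```

```bash
python3 look.py 437.4 -9.2 60 0.1 n1;  python3 - <<'E'
from h import *
d=snapshot("scene");crop(d,265,225,480,405,3,"n2.png",10)
E
```

```text
p [440.2 -58.5 113.3] psi 0.21 -> d [ 2.7 49.2 53.5] roll 0.11 F [-0.5 -0.6  0.3] w 24.1 t 24.6 j6 -1.98
rot [-0.0019  1.      0.0018  0.0012]
0 -64 [483. 204.]
0 0 [470. 301.]
1 -64 [407. 201.]
1 0 [400. 303.]
2 -64 [324. 200.]
2 0 [323. 304.]
3 -64 [239. 201.]
3 0 [246. 303.]
```

View pics/n1.png

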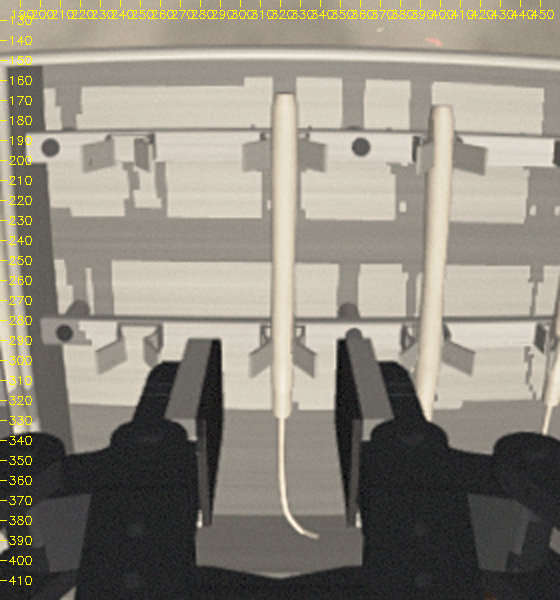

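View pics/n2.png

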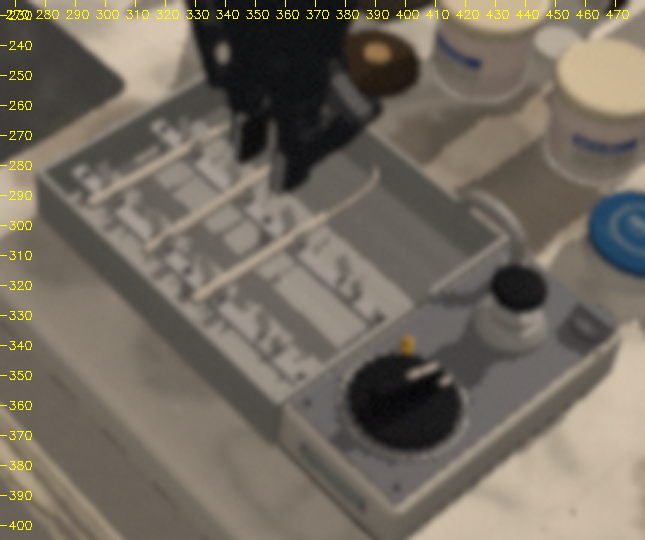

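All three look seated. I'll verify C, then A, by touching down on the handle with closed fingers; the top should be at z≈36.

Emit:
arm_command --deltas '[{"fingers": 0, "dx": 0, "dy": 25, "dz": 0, "roll": 0}, {"fingers": 0, "dx": 3, "dy": 49, "dz": 0, "roll": 0}, {"fingers": 0, "dx": 3, "dy": 49, "dz": 25, "roll": 0}, {"fingers": 0, "dx": 3, "dy": 49, "dz": 50, "roll": 0}, {"fingers": 0, "dx": 3, "dy": 49, "dz": 66, "roll": 0}, {"fingers": 0, "dx": 3, "dy": 49, "dz": 72, "roll": 0}, {"fingers": 0, "dx": 3, "dy": 49, "dz": 75, "roll": 0}, {"fingers": 0, "dx": 3, "dy": 49, "dz": 77, "roll": 0}, {"fingers": 0, "dx": 3, "dy": 49, "dz": 78, "roll": 0}, {"fingers": 0, "dx": 3, "dy": 49, "dz": 78, "roll": 0}]'

```text
t: 25.53
position: [431.2, -7.2, 35.8]
ee_rot: [-0.003, 1.0, 0.004, -0.007]
ft_force: [-31.3, 6.1, 69.2]
width: 0.006
```

```bash
python3 look.py 437.4 -9.2 36 0.1 n3
```

```text
p [431.2  -7.2  35.8] psi 0.29 -> d [-6.1 -2.  -0.3] roll 0.19 F [-31.3   6.1  69.2] w 0.5 t 25.53 j6 -1.88
rot [-0.0025  1.      0.004  -0.0067]
0 -64 [444. 259.]
0 0 [424. 393.]
1 -64 [318. 259.]
1 0 [318. 398.]
2 -64 [192. 259.]
2 0 [211. 394.]
3 -64 [ 89. 257.]
3 0 [118. 383.]
```

View pics/n3.png

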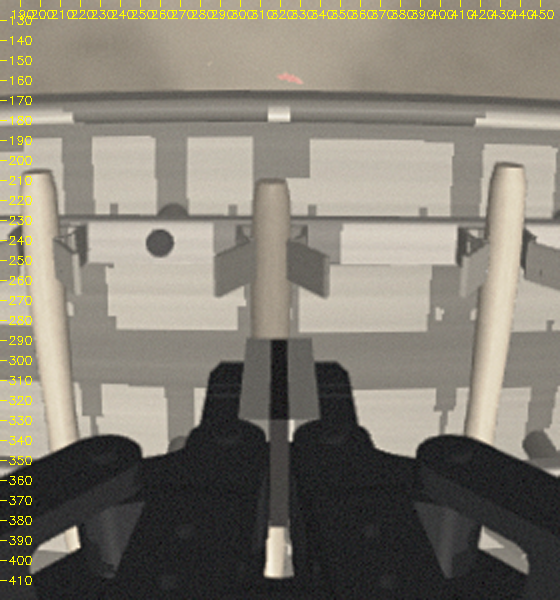

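Probe C's top is at z≈35.8 under load, so it is home. Same check on A, more gently.

Emit:
arm_command --deltas '[{"fingers": 0, "dx": 0, "dy": 0, "dz": -15, "roll": 0}, {"fingers": 0, "dx": -4, "dy": 15, "dz": -30, "roll": 0}, {"fingers": 0, "dx": -5, "dy": 46, "dz": -30, "roll": 0}, {"fingers": 0, "dx": -5, "dy": 46, "dz": -30, "roll": 0}, {"fingers": 0, "dx": -5, "dy": 46, "dz": -15, "roll": 0}, {"fingers": 0, "dx": -5, "dy": 46, "dz": -6, "roll": 0}, {"fingers": 0, "dx": -5, "dy": 46, "dz": -2, "roll": 0}, {"fingers": 0, "dx": -5, "dy": 46, "dz": 0, "roll": 0}, {"fingers": 0, "dx": -5, "dy": 46, "dz": 0, "roll": 0}]'

```text
t: 26.33
position: [434.4, 38.8, 36.3]
ee_rot: [-0.002, 1.0, 0.004, -0.009]
ft_force: [-8.7, 2.6, 19.4]
width: -0.0
```

```bash
python3 look.py 437.4 38.9 36 0.1 n4
```

```text
p [434.4  38.8  36.3] psi 0.27 -> d [-3.   0.1  0.3] roll 0.17 F [-8.7  2.6 19.4] w -0.0 t 26.33 j6 -1.77
rot [-0.0024  0.9999  0.0045 -0.0092]
0 -64 [324. 250.]
0 0 [322. 391.]
1 -64 [197. 250.]
1 0 [214. 388.]
2 -64 [ 93. 249.]
2 0 [121. 378.]
3 -64 [ 17. 248.]
3 0 [ 47. 365.]
```

View pics/n4.png

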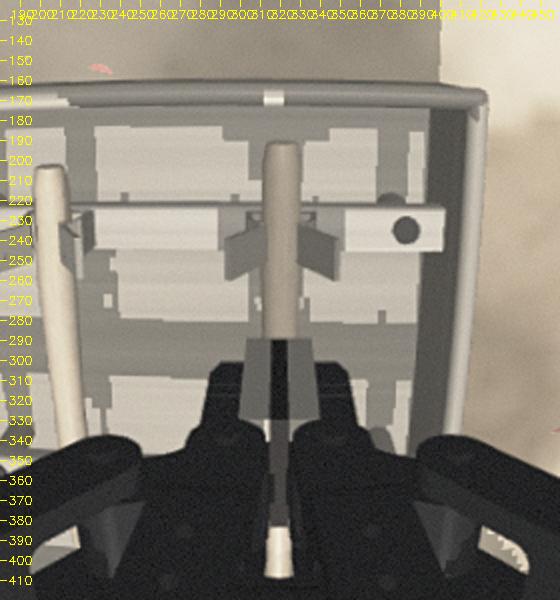

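Probe A is home too: top at 36.3, 19 N. Next is the dial. I need a half turn of the tool to keep the wrist joint within range for the counter-clockwise turn.

Emit:
arm_command --deltas '[{"fingers": 0, "dx": 0, "dy": 0, "dz": -40, "roll": 0}, {"fingers": 0, "dx": 0, "dy": 0, "dz": -80, "roll": 7}, {"fingers": 0, "dx": 0, "dy": -40, "dz": -120, "roll": 14}, {"fingers": 30, "dx": 10, "dy": -80, "dz": -134, "roll": 21}, {"fingers": 30, "dx": 12, "dy": -120, "dz": -134, "roll": 28}, {"fingers": 30, "dx": 12, "dy": -160, "dz": -134, "roll": 35}, {"fingers": 30, "dx": 12, "dy": -200, "dz": -134, "roll": 42}, {"fingers": 30, "dx": 12, "dy": -228, "dz": -134, "roll": 49}, {"fingers": 30, "dx": 12, "dy": -228, "dz": -134, "roll": 56}, {"fingers": 30, "dx": 12, "dy": -228, "dz": -134, "roll": 63}, {"fingers": 30, "dx": 12, "dy": -228, "dz": -134, "roll": 70}, {"fingers": 30, "dx": 12, "dy": -228, "dz": -134, "roll": 77}]'

```text
t: 27.38
position: [424.9, -191.1, 167.6]
ee_rot: [0.624, 0.781, -0.002, -0.011]
ft_force: [-0.4, 1.1, 0.4]
width: 0.351
```

Emit:
arm_command --deltas '[{"fingers": 30, "dx": 0, "dy": 0, "dz": 0, "roll": 120}, {"fingers": 30, "dx": 0, "dy": 0, "dz": 0, "roll": 120}, {"fingers": 30, "dx": 0, "dy": 0, "dz": 0, "roll": 120}, {"fingers": 30, "dx": 0, "dy": 0, "dz": 0, "roll": 120}, {"fingers": 30, "dx": 0, "dy": 0, "dz": 0, "roll": 120}, {"fingers": 30, "dx": 0, "dy": 0, "dz": 0, "roll": 120}, {"fingers": 30, "dx": 0, "dy": 0, "dz": 0, "roll": 120}, {"fingers": 30, "dx": 0, "dy": 0, "dz": 0, "roll": 120}, {"fingers": 30, "dx": 0, "dy": 0, "dz": 0, "roll": 120}, {"fingers": 30, "dx": 0, "dy": 0, "dz": 0, "roll": 120}, {"fingers": 30, "dx": 0, "dy": 0, "dz": 0, "roll": 120}, {"fingers": 30, "dx": 0, "dy": 0, "dz": 0, "roll": 120}]'

```text
t: 28.38
position: [424.2, -191.2, 166.8]
ee_rot: [0.989, 0.147, -0.01, -0.007]
ft_force: [-0.1, 0.4, 0.2]
width: 0.35
```

```bash
python3 look.py 423 -189.5 170 -16.7 o1
```

```text
p [ 424.2 -191.2  166.8] psi -163.1 -> d [-0.7 -2.1 -3.1] roll 33.6 F [-0.1  0.4  0.2] w 29.9 t 28.38 j6 0.6
rot [ 0.9891  0.147  -0.0099 -0.007 ]
0 -64 [ 55. 179.]
0 0 [ 66. 105.]
1 -64 [ 97. 192.]
1 0 [110. 114.]
2 -64 [146. 208.]
2 0 [162. 126.]
3 -64 [202. 225.]
3 0 [222. 141.]
```

View pics/o1.png

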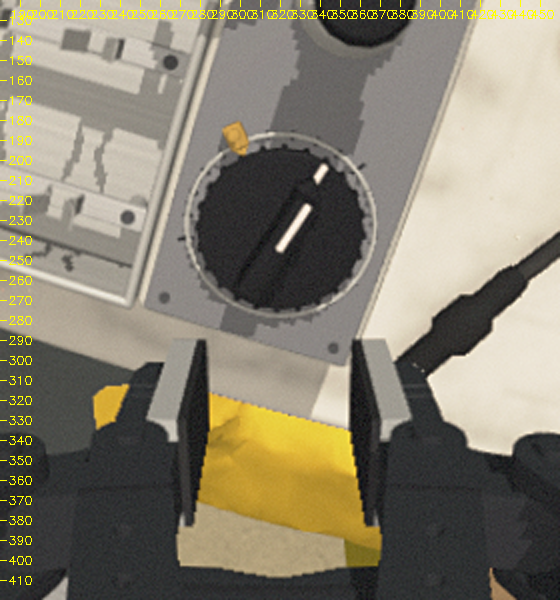

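The dial ring is centred at about (319.5,231), with the pointer mark at (341,204), the bar's white mark from (335,222) to (319,245), and the rider's inner tip at (301.5,196.5).

Run:
```python
from h import *
import pickle
d=pickle.load(open("o1.pkl","rb"))
crop(d,260,170,380,290,6,"o2.png",10)
c=px2w(d,319.5,231,46,True)
for n,q,z in(("ptr",(340.5,204),54),("rider",(301.5,196.5),50),("mk1",(334.5,223),73),("mk2",(319,245),73)):
    w=px2w(d,*q,z,True);v=w-c;print(n,w.round(1),np.hypot(v[0],v[1]).round(1),np.degrees(np.arctan2(v[1],v[0])).round(1))
print(c)
```

```text
ptr [ 449.6 -195.7   54. ] 26.3 -17.1
rider [ 445.9 -168.1   50. ] 29.2 42.7
mk1 [ 439.7 -193.9   73. ] 16.4 -21.6
mk2 [ 422.3 -188.7   73. ] 2.3 -160.4
[ 424.4144506  -187.89890223   46.        ]
```

View pics/o2.png

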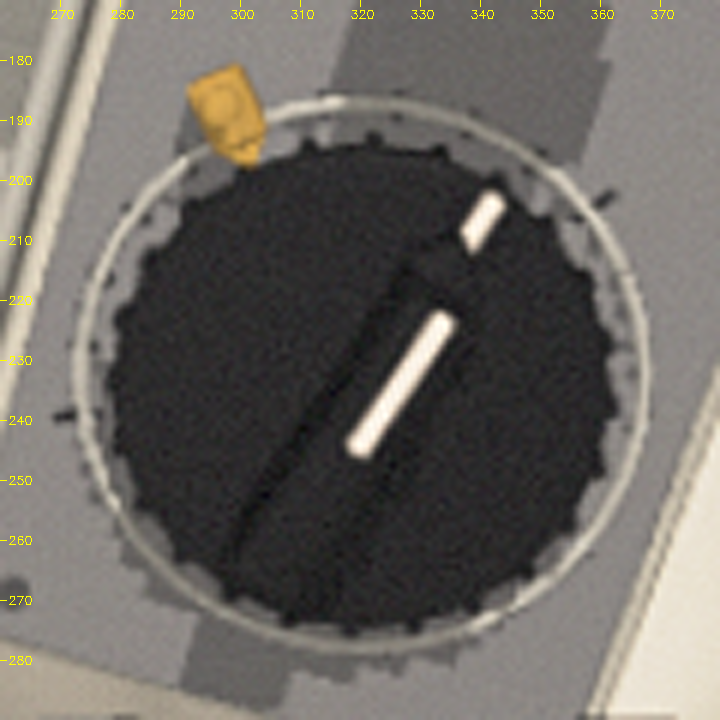

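Run:
```python
from h import *
import pickle
for n,cc,rr,pp in(("o1",(320,234.2),(301.5,197.3),(342,203)),("w2",(224,196),(242,216.5),(218.2,219))):
    d=pickle.load(open(n+".pkl","rb"))
    c=px2w(d,*cc,54,True);print(n,c.round(1))
    for z in(50,54):
        for q in(rr,pp):
            v=px2w(d,*q,z,True)-c;print(z,np.hypot(v[0],v[1]).round(1),np.degrees(np.arctan2(v[1],v[0])).round(1))
```

```text
o1 [ 424.4 -188.4   54. ]
50 29.0 43.9
50 26.8 -18.3
54 29.6 42.8
54 27.4 -17.0
w2 [ 423.  -186.4   54. ]
50 32.1 37.7
50 29.8 -19.1
54 32.0 39.8
54 28.6 -17.5
```

The rider sits at about 41–43° and the pointer at −17°, so the turn is about +59°. I'll align with the bar.

```bash
python3 look.py 423.7 -188 58 -16.7 o3 | head -1
```

```text
p [ 424.2 -191.2  166.8] psi -163.52 -> d [  2.4  -1.4 108.8] roll 33.18 F [ 0.1 -0.9  0.2] w 29.9 t 28.43 j6 0.61
```

Emit:
arm_command --deltas '[{"fingers": 30, "dx": 2.4, "dy": -1.4, "dz": 20, "roll": 33.2}, {"fingers": 30, "dx": 2.4, "dy": -1.4, "dz": 40, "roll": 33.2}, {"fingers": 30, "dx": 2.4, "dy": -1.4, "dz": 50, "roll": 33.2}, {"fingers": 30, "dx": 2.4, "dy": -1.4, "dz": 60, "roll": 33.2}, {"fingers": 30, "dx": 2.4, "dy": -1.4, "dz": 70, "roll": 33.2}, {"fingers": 30, "dx": 2.4, "dy": -1.4, "dz": 72, "roll": 33.2}, {"fingers": 30, "dx": 2.4, "dy": -1.4, "dz": 72, "roll": 33.2}, {"fingers": 30, "dx": 2.4, "dy": -1.4, "dz": 72, "roll": 33.2}]'

```text
t: 29.15
position: [424.6, -188.6, 95.0]
ee_rot: [0.99, -0.137, -0.011, -0.004]
ft_force: [-0.1, -0.4, 0.6]
width: 0.353
```

```bash
python3 look.py 423.7 -188 58 -16.7 o4 | head -2
```

```text
p [ 424.6 -188.6   95. ] psi 164.22 -> d [-0.1 -0.1 37. ] roll 0.92 F [-0.1 -0.4  0.6] w 30.1 t 29.15 j6 1.18
rot [ 0.9905 -0.1372 -0.0114 -0.004 ]
```

View pics/o4.png

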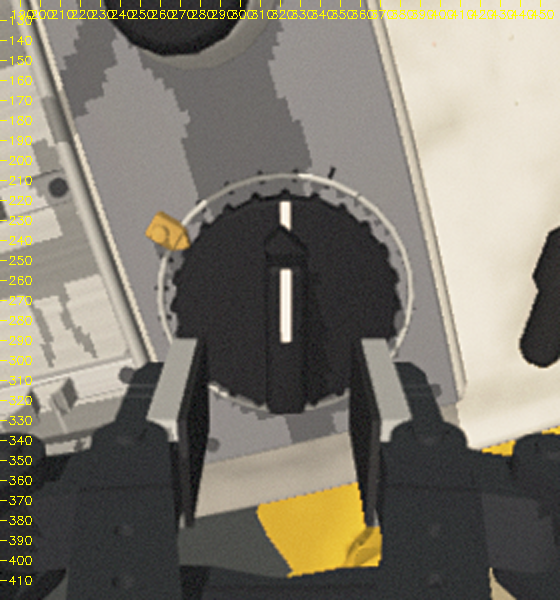

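The bar is vertical in the picture at column ~322, midway between the fingers. I'll descend and grip.

Emit:
arm_command --deltas '[{"fingers": 30, "dx": 0, "dy": 0.5, "dz": 20, "roll": 0}, {"fingers": 30, "dx": 0, "dy": 0.5, "dz": 33, "roll": 0}, {"fingers": 30, "dx": 0, "dy": 0.5, "dz": 36, "roll": 0}, {"fingers": 30, "dx": 0, "dy": 0.5, "dz": 36, "roll": 0}, {"fingers": 30, "dx": 0, "dy": 0.5, "dz": 36, "roll": 0}, {"fingers": 4, "dx": 0, "dy": 0.5, "dz": 36, "roll": 0}, {"fingers": 4, "dx": 0, "dy": 0.5, "dz": 36, "roll": 0}, {"fingers": 4, "dx": 0, "dy": 0.5, "dz": 36, "roll": 0}, {"fingers": 4, "dx": 0, "dy": 0.5, "dz": 36, "roll": 0}, {"fingers": 4, "dx": 0, "dy": 0.5, "dz": 36, "roll": 0}, {"fingers": 4, "dx": 0, "dy": 0.5, "dz": 36, "roll": 0}]' --squeeze 40

```text
t: 30.12
position: [424.5, -190.0, 60.5]
ee_rot: [0.99, -0.137, -0.01, -0.003]
ft_force: [-3.0, -3.8, 7.4]
width: 0.102
```

```bash
python3 look.py 423.7 -188 58 -16.7 o5 | head -2
```

```text
p [ 424.5 -190.    60.5] psi 164.2 -> d [-1.3 -1.7  2.6] roll 0.9 F [-3.  -3.8  7.4] w 8.7 t 30.12 j6 1.18
rot [ 0.9905 -0.1374 -0.0103 -0.0027]
```

View pics/o5.png

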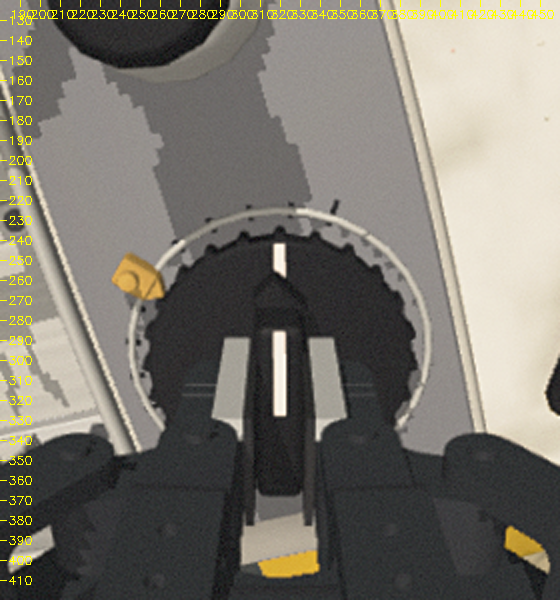

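The bar is held. I'll turn it counter-clockwise by 58° (roll −58).

Emit:
arm_command --deltas '[{"fingers": 4, "dx": 0, "dy": 0, "dz": 0, "roll": -5}, {"fingers": 4, "dx": 0, "dy": 0, "dz": 0, "roll": -11}, {"fingers": 4, "dx": 0, "dy": 0, "dz": 0, "roll": -17}, {"fingers": 4, "dx": 0, "dy": 0, "dz": 0, "roll": -23}, {"fingers": 4, "dx": 0, "dy": 0, "dz": 0, "roll": -29}, {"fingers": 4, "dx": 0, "dy": 0, "dz": 0, "roll": -35}, {"fingers": 4, "dx": 0, "dy": 0, "dz": 0, "roll": -41}, {"fingers": 4, "dx": 0, "dy": 0, "dz": 0, "roll": -47}, {"fingers": 4, "dx": 0, "dy": 0, "dz": 0, "roll": -53}, {"fingers": 4, "dx": 0, "dy": 0, "dz": 0, "roll": -58}, {"fingers": 4, "dx": 0, "dy": 0, "dz": 0, "roll": -58}, {"fingers": 4, "dx": 0, "dy": 0, "dz": 0, "roll": -58}]'

```text
t: 31.17
position: [424.2, -189.3, 60.6]
ee_rot: [0.933, 0.359, -0.008, -0.008]
ft_force: [-2.4, 3.2, 3.2]
width: 0.104
```

```bash
python3 look.py 423.7 -188 58 42 o6 | head -2
```

```text
p [ 424.2 -189.3   60.6] psi -137.94 -> d [ 0.5 -1.3  2.6] roll 0.06 F [-2.4  3.2  3.2] w 8.8 t 31.17 j6 0.17
rot [ 0.9333  0.3589 -0.0078 -0.008 ]
```

View pics/o6.png

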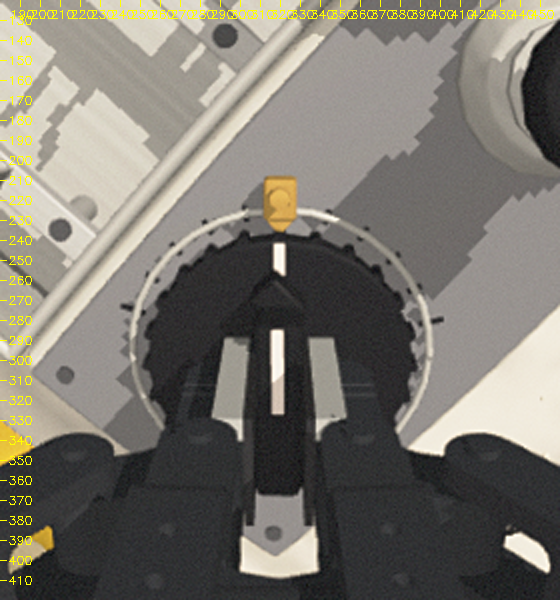

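The pointer mark (col ≈319) meets the rider tip (col ≈320), so they agree within about half a millimetre. I'll release and rise.

Emit:
arm_command --deltas '[{"fingers": 30, "dx": 0, "dy": 0, "dz": 0, "roll": 0}, {"fingers": 30, "dx": 0, "dy": 0, "dz": 0, "roll": 0}, {"fingers": 30, "dx": 0, "dy": 0, "dz": 0, "roll": 0}, {"fingers": 30, "dx": 0, "dy": 0, "dz": -10, "roll": 0}, {"fingers": 30, "dx": 0, "dy": 0, "dz": -40, "roll": 0}, {"fingers": 30, "dx": 0, "dy": 0, "dz": -80, "roll": 0}, {"fingers": 30, "dx": 0, "dy": 0, "dz": -110, "roll": 0}, {"fingers": 0, "dx": 0, "dy": 0, "dz": -110, "roll": 0}, {"fingers": 0, "dx": 0, "dy": 0, "dz": -110, "roll": 0}]'

```text
t: 31.97
position: [428.0, -191.6, 173.4]
ee_rot: [0.933, 0.359, -0.006, -0.005]
ft_force: [-0.2, -0.9, -0.9]
width: 0.079
```

```bash
python3 look.py 507 -188 120 0.1 p1 | head -2
python3 - <<'E'
from h import *
d=snapshot("top");crop(d,165,185,475,300,2,"p2.png",20)
E
```

```text
p [ 428.  -191.6  173.4] psi -137.97 -> d [61.5 51.  52.2] roll 41.93 F [-0.2 -0.9 -0.9] w 6.8 t 31.97 j6 0.17
rot [ 0.9334  0.3586 -0.0063 -0.0054]
```

View pics/p1.png

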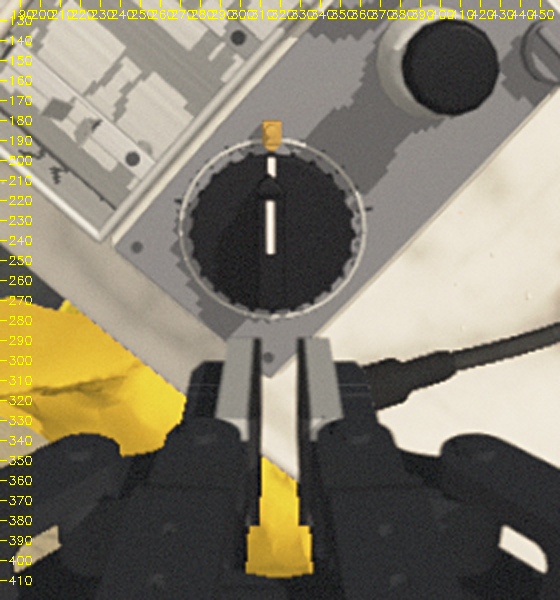

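View pics/p2.png

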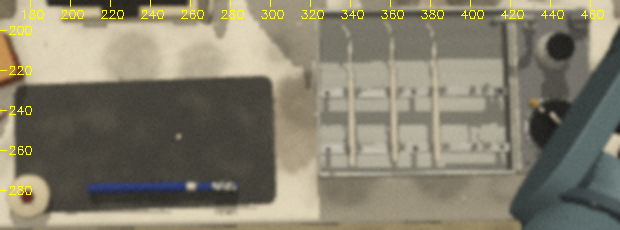

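The dial pointer and rider still line up at columns ≈315–316. The top view shows three probes clipped and the brush on the mat. Next I'll locate the pump cap at about (405,153.5).

Run:
```python
from h import *
import pickle
d=pickle.load(open("p1.pkl","rb"))
w=px2w(d,405,153.5,85.5,True);print(w)
plan(508,-188.3,95,None);print(sense()["ee_rot"])
```

```text
[ 508.22820275 -187.87509256   85.5       ]
p [ 426.1 -190.1  170.2] psi -137.97 -> d [62.7 55.1 73.5] roll 0 F [-0.1 -0.1 -1. ] w -0.0 t 32.07 j6 0.17
[ 0.93339546  0.35866582 -0.00797315 -0.00825707]
```

Emit:
arm_command --deltas '[{"fingers": 0, "dx": 30, "dy": 27, "dz": 0, "roll": 0}, {"fingers": 0, "dx": 60, "dy": 53, "dz": 0, "roll": 0}, {"fingers": 0, "dx": 62.7, "dy": 55, "dz": 30, "roll": 0}, {"fingers": 0, "dx": 62.7, "dy": 55, "dz": 60, "roll": 0}, {"fingers": 0, "dx": 62.7, "dy": 55, "dz": 73, "roll": 0}, {"fingers": 0, "dx": 62.7, "dy": 55, "dz": 73, "roll": 0}, {"fingers": 0, "dx": 62.7, "dy": 55, "dz": 73, "roll": 0}, {"fingers": 0, "dx": 62.7, "dy": 55, "dz": 73, "roll": 0}]'

```text
t: 32.73
position: [508.1, -188.4, 95.8]
ee_rot: [0.933, 0.359, -0.008, -0.008]
ft_force: [0.5, -0.7, 0.1]
width: 0.0
```

```bash
python3 look.py 508 -188 69 0.1 q1 | head -2
```

```text
p [ 508.1 -188.4   95.8] psi -137.98 -> d [ 0.5  0.2 26.8] roll 41.92 F [ 0.5 -0.7  0.1] w 0.0 t 32.73 j6 0.27
rot [ 0.9334  0.3586 -0.008  -0.0082]
```

View pics/q1.png

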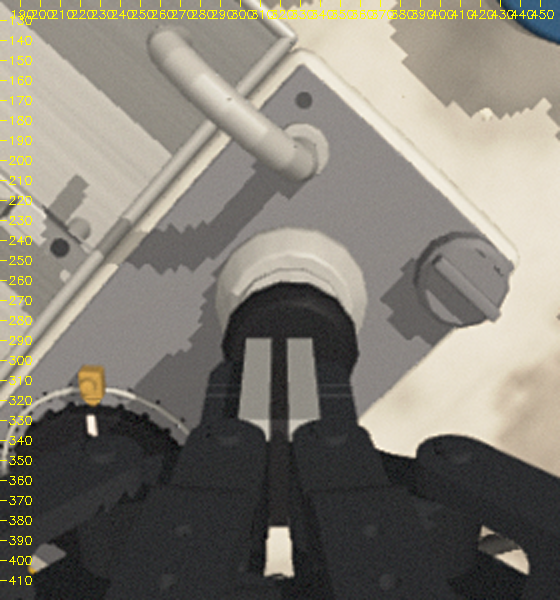

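The closed fingers stand over the cap. First stroke: press down in steps.

Emit:
arm_command --deltas '[{"fingers": 0, "dx": 0.5, "dy": 0, "dz": 8, "roll": 0}, {"fingers": 0, "dx": 0.5, "dy": 0, "dz": 13, "roll": 0}, {"fingers": 0, "dx": 0.5, "dy": 0, "dz": 18, "roll": 0}, {"fingers": 0, "dx": 0.5, "dy": 0, "dz": 22, "roll": 0}, {"fingers": 0, "dx": 0.5, "dy": 0, "dz": 25, "roll": 0}, {"fingers": 0, "dx": 0.5, "dy": 0, "dz": 27, "roll": 0}, {"fingers": 0, "dx": 0.5, "dy": 0, "dz": 28, "roll": 0}, {"fingers": 0, "dx": 0.5, "dy": 0, "dz": 28, "roll": 0}, {"fingers": 0, "dx": 0.5, "dy": 0, "dz": 28, "roll": 0}]'

```text
t: 33.53
position: [509.3, -188.8, 69.6]
ee_rot: [0.933, 0.359, -0.007, -0.007]
ft_force: [-0.1, -0.4, 8.2]
width: 0.002
```

```bash
python3 look.py 508 -188 69 0.1 q2 | head -2
```

```text
p [ 509.3 -188.8   69.6] psi -137.98 -> d [-0.4 -1.4  0.6] roll 41.92 F [-0.1 -0.4  8.2] w 0.1 t 33.53 j6 0.27
rot [ 0.9335  0.3586 -0.0069 -0.0067]
```

View pics/q2.png

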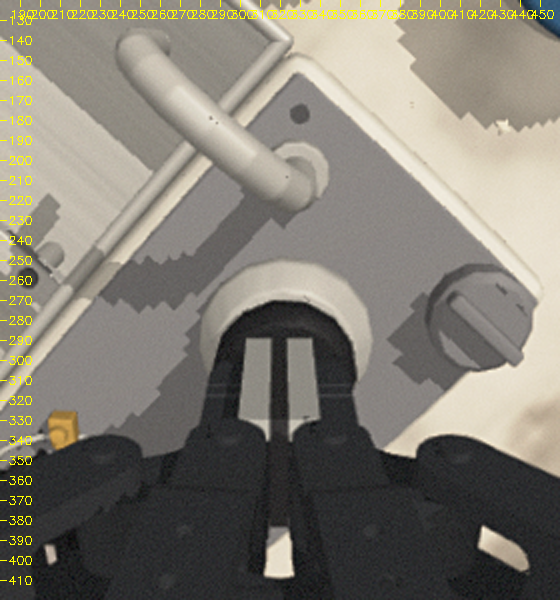

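8.2 N is still inside the second travel. I'll press further, to the hard stop.

Emit:
arm_command --deltas '[{"fingers": 0, "dx": 0, "dy": 0, "dz": 1.5, "roll": 0}, {"fingers": 0, "dx": 0, "dy": 0, "dz": 3, "roll": 0}, {"fingers": 0, "dx": 0, "dy": 0, "dz": 4, "roll": 0}, {"fingers": 0, "dx": 0, "dy": 0, "dz": 4, "roll": 0}, {"fingers": 0, "dx": 0, "dy": 0, "dz": 4, "roll": 0}, {"fingers": 0, "dx": 0, "dy": 0, "dz": 4, "roll": 0}, {"fingers": 0, "dx": 0, "dy": 0, "dz": 4, "roll": 0}, {"fingers": 0, "dx": 0, "dy": 0, "dz": 4, "roll": 0}]'

```text
t: 34.25
position: [509.7, -189.0, 68.7]
ee_rot: [0.933, 0.359, -0.007, -0.006]
ft_force: [-9.1, 4.6, 27.3]
width: 0.002
```

Hard stop reached (27 N) and held for about half a second. I'll let it up fully and wait.

Emit:
arm_command --deltas '[{"fingers": 0, "dx": 0, "dy": 0, "dz": -8, "roll": 0}, {"fingers": 0, "dx": 0, "dy": 0, "dz": -16, "roll": 0}, {"fingers": 0, "dx": 0, "dy": 0, "dz": -26, "roll": 0}, {"fingers": 0, "dx": 0, "dy": 0, "dz": -30, "roll": 0}, {"fingers": 0, "dx": 0, "dy": 0, "dz": -30, "roll": 0}, {"fingers": 0, "dx": 0, "dy": 0, "dz": -30, "roll": 0}, {"fingers": 0, "dx": 0, "dy": 0, "dz": -30, "roll": 0}, {"fingers": 0, "dx": 0, "dy": 0, "dz": -30, "roll": 0}, {"fingers": 0, "dx": 0, "dy": 0, "dz": -30, "roll": 0}]'

```text
t: 35.0
position: [509.8, -189.0, 98.0]
ee_rot: [0.933, 0.359, -0.007, -0.007]
ft_force: [-0.3, -0.5, -0.7]
width: 0.0
```

```bash
python3 look.py 508 -188.4 69 0.1 q3 | head -2
```

```text
p [ 509.8 -189.    98. ] psi -137.96 -> d [-0.7 -1.1 29.1] roll 41.94 F [-0.3 -0.5 -0.7] w 0.0 t 35.0 j6 0.27
rot [ 0.9334  0.3587 -0.0072 -0.0068]
```

View pics/q3.png

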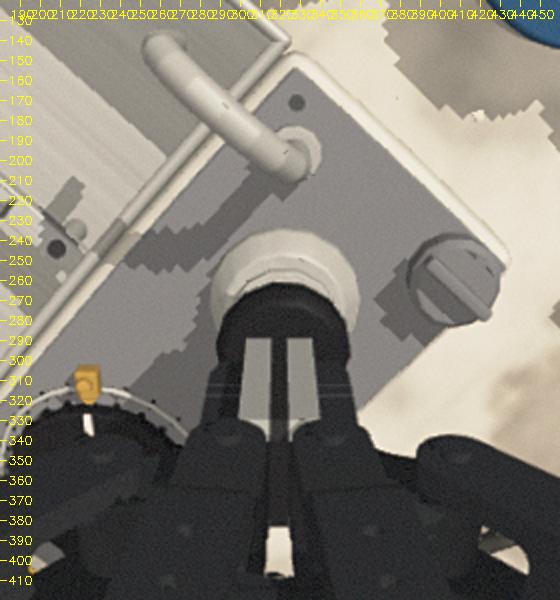

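The pump is up again and its sleeve and cap look as before. Second stroke.

Emit:
arm_command --deltas '[{"fingers": 0, "dx": 0, "dy": -1, "dz": 12, "roll": 0}, {"fingers": 0, "dx": 0, "dy": -1, "dz": 18, "roll": 0}, {"fingers": 0, "dx": 0, "dy": -1, "dz": 23, "roll": 0}, {"fingers": 0, "dx": 0, "dy": -1, "dz": 27, "roll": 0}, {"fingers": 0, "dx": 0, "dy": -1, "dz": 30, "roll": 0}, {"fingers": 0, "dx": 0, "dy": -1, "dz": 32, "roll": 0}, {"fingers": 0, "dx": 0, "dy": -1, "dz": 33, "roll": 0}, {"fingers": 0, "dx": 0, "dy": -1, "dz": 33, "roll": 0}, {"fingers": 0, "dx": 0, "dy": -1, "dz": 33, "roll": 0}, {"fingers": 0, "dx": 0, "dy": -1, "dz": 33, "roll": 0}, {"fingers": 0, "dx": 0, "dy": -1, "dz": 33, "roll": 0}, {"fingers": 0, "dx": 0, "dy": -1, "dz": 33, "roll": 0}]'

```text
t: 36.05
position: [509.1, -188.3, 68.5]
ee_rot: [0.933, 0.359, -0.007, -0.006]
ft_force: [-11.6, 6.5, 32.6]
width: -0.0
```

Emit:
arm_command --deltas '[{"fingers": 0, "dx": 0, "dy": 0, "dz": -8, "roll": 0}, {"fingers": 0, "dx": 0, "dy": 0, "dz": -16, "roll": 0}, {"fingers": 0, "dx": 0, "dy": 0, "dz": -26, "roll": 0}, {"fingers": 0, "dx": 0, "dy": 0, "dz": -50, "roll": 0}, {"fingers": 0, "dx": 0, "dy": 0, "dz": -90, "roll": 0}, {"fingers": 0, "dx": 0, "dy": 0, "dz": -120, "roll": 0}, {"fingers": 0, "dx": 0, "dy": 0, "dz": -150, "roll": 0}, {"fingers": 0, "dx": 0, "dy": 0, "dz": -160, "roll": 0}, {"fingers": 0, "dx": 0, "dy": 0, "dz": -160, "roll": 0}, {"fingers": 0, "dx": 0, "dy": 0, "dz": -160, "roll": 0}, {"fingers": 0, "dx": 0, "dy": 0, "dz": -160, "roll": 0}]'

```text
t: 36.97
position: [510.9, -188.7, 226.1]
ee_rot: [0.933, 0.359, -0.008, -0.008]
ft_force: [-0.3, -0.3, -0.3]
width: 0.003
```

Run:
```python
from h import *
plan(508,-188,230,None)
d=snapshot("wrist");cv2.imwrite("pics/r1.png",d["frame"][:,:,::-1])
d=snapshot("top");crop(d,165,185,475,300,2,"r2.png",20)
d=snapshot("scene");crop(d,160,165,480,405,2,"r3.png",20)
```

```text
p [ 510.9 -188.7  226.1] psi -137.93 -> d [-1.7 -2.5 -3.9] roll 0 F [-0.3 -0.3 -0.3] w 0.2 t 36.97 j6 0.27
```

View pics/r1.png

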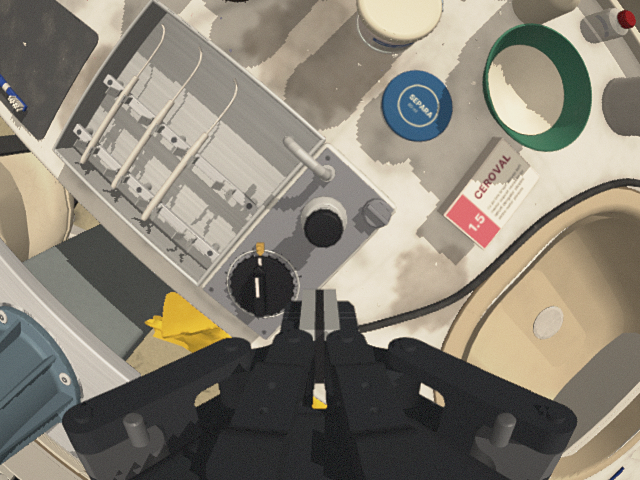

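View pics/r2.png

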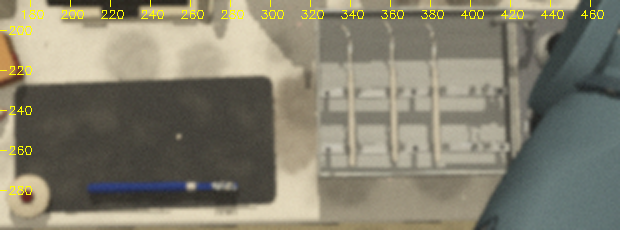

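View pics/r3.png

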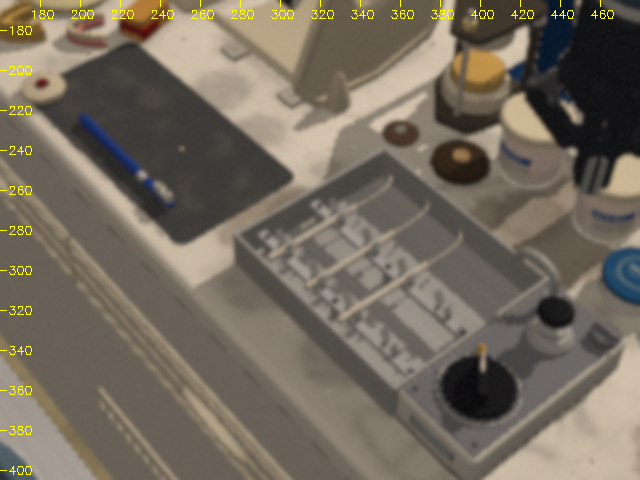

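The final views show three probes lying in pairs 0–2, the brush on the mat at top-view (208–283, 186), the pointer at the rider, the pump up and the gripper clear. I'm handing in.

```bash
python3 -c "
from workcell import finish_job
print(finish_job())"
```

```text
the job is handed in; nothing more can be done
None
```

I handed the job in at about t = 37 s. The brush is on the mat, all three probes present are clipped, the dial is at the rider, and I gave the pump two full strokes at the end. No verdict came back.

- **Brush:** taken out of the tray and laid along the front of the mat. The last pictures show it still there.
- **Probes:** three were on the mat, now in clip pairs 0, 1 and 2 with tips to the back. I touched down on the handles in pairs 0 and 1 with closed fingers and found their tops at 36.3 and 35.8 mm (home is about 36). I did not touch-check the handle in pair 2. It went down with the tool to its home height (tool at 30.6 mm, 38 N against the saddle) and looks the same in the pictures.
- **Dial:** turned about 58° counter-clockwise. The pointer stood within about 0.5 mm of the rider tip in the close-up picture.
- **Pump:** both strokes reached the hard second stop, at 27 N and 33 N with the tool at about 68.6 mm. Each was held for about half a second, then let all the way up.
- **End state:** the arm is well clear and the force reading is about zero.

One disagreement: the wrist camera's y readings differed from the tool position by roughly 1.5 to 3 mm. I corrected for that at each clip by looking at the jaws. I noticed no probe being knocked and no slackening of the grip.

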